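# Square up and pack a stiffener kit for an insulation jacket

## Robot

A 7-joint arm with a two-finger parallel gripper is mounted at the origin on the work surface. World frame = base frame: x ahead of the robot, y to its left, z up, the work surface at z = 0. Lengths are in m, angles in rad, forces in N, time in s.
With the tool pointing down it reaches from about 0.4 to 0.85 m from the base axis. Payload 4.5 kg.
Tool frame: the origin (TCP) lies midway between the tips of the shut fingers; the grasp point (between the pads) lies 19 mm behind it; y points along the fingers, z is the direction in which the jaws open and shut, and the axes are right-handed (so a half turn about y gives the same grasp; the last joint's range is limited). The gripper opens to 88 mm and grips with 3 to 60 N. Pads are 18 mm wide; open, the fingers measure 123 mm over their backs; the gripper's body (75 mm by 187 mm) begins 45 mm behind the grasp point.
Start: joints at [-1.31, 0.689, -0.195, 1.565, 0.157, 0.902, -0.215], TCP at [0.141, 0.609, 0.239] pointing down, gripper open.
Joint ranges: [-3.01, 3.01], [-0.46, 2.08], [-1.47, 1.51], [0.13, 2.56], [-1, 4.14], [0.04, 2.09], [-2.66, 2.66]. Speed limits (rad/s): [2.57, 2.57, 3.14, 3.14, 3.14, 3.14, 3.14].

## Interface

Orientations are given as a unit quaternion [x, y, z, w].
In Python, from plant import r, snapshot, get_calibration, job, boxes_of gives the robot as it stands. The module is installed in compiled form; this text tells all that it offers.
- The arm moves only by the shell command python3 -m handwheel 'ROWS' [OPENING] [FORCE]. ROWS is JSON, a list that holds one entry, the list of rows, each a list of 6 numbers: the shift along the tool's x, y, z as a fraction of full scale, then the turn, a rotation vector about the tool's x, y, z as a fraction of full scale. In form: [[[x, y, z, wx, wy, wz], ...]]. A call has 1 to 12 rows; each row is the pose to reach, as a shift and turn from the pose commanded when the call began, along the tool's axes at that moment, turning the shorter way round; what a row does not reach only later rows make up. Full scale, the value 1, is 100 cm for a shift and 180 degrees for a turn. A row lasts 1/12 s, in which the tool goes at most 41.7 mm and 7.16 degrees, less where a joint would pass 70% of its speed; a pose out of reach is approached as far as the arm can. A call with a number of a shift or a turn outside -1 to 1 is refused whole. A call with a gripper value outside its range is refused whole. OPENING is the opening, from -1 (shut) to 1 (fully open), set as the call begins (- or left out, the last holds). The fingers move at their own pace and stop on an object; FORCE is the grip in N (left out, the last holds). Time passes only in rows, so rows that repeat a pose let the fingers close. It gives the time, the measured TCP pose, the force and the opening at its end, in the units of the state.
- r.get_state(): the state, without advancing time (a new reading comes with each control period).
- snapshot(name): name is "side" or "top"; returns the picture (420x560x3 uint8, red, green, blue); there is no depth.
- get_calibration(name): a dict with "fx", "fy", "cx", "cy" (pixels), "T" (4x4, takes a point from camera to world coordinates). Camera axes: x right, y down, z forward; pixel columns grow to the right and rows downward; lengths in m; the calibration is good to about 2 mm. A picture is of the moment at which its call begins. get_calibration takes no time and is no camera call.
- job.finish_job(): hands the job in, once; it reports no verdict.
Trained networks look in the newest picture that a camera, given by its name, has taken for a name from the list of things; names that differ only in an ending like _2 or _b are one class to them, and where a whole thing is asked for, a point or a joint stands for the part that bears it (a point fixed in the world has none). Each returns a list of dicts, best first, with "confidence" (0 to 1); they miss things now and then, are a little off and sometimes report something else, mostly with a low value. They report only what shows in the picture. A call takes as long as a camera call.
- boxes_of(thing, camera): "bbox" ([left, top, right, bottom] in pixels, round what is visible of it).
The state is a dict: "clock": time; "q": joint angles; "qd": joint speeds; "joint_torque": joint torques, N m; "tool_pos": TCP position; "eef_rot": TCP orientation; "contact_force": force on the tool from outside, world axes, zero at the start; "moment": the same for the moment, N m; "opening": opening from 0.0 (shut) to 1.0 (fully open).
Only numpy, scipy, OpenCV 4.12 (cv2) and the standard library are available. Lean on these libraries where they do the work, as an engineer would, in place of code of your own. Each camera call takes 0.05 s, during which the arm holds its last target. There are 200 camera calls.

## Task

Pack the jacket kit. Take the stiffener plates that are there one at a time in the order red, yellow, blue: slide each fully home into the corner of the black squaring stop so that it lies flat and square against both faces, let it rest there a moment, then grip it and lay it flat in the nest of four corner angles on the blue kit board, each later plate on top of the one before. Also roll the lacing bar (the white or the grey one, whichever is there) until its red line points straight up, and lay it centred in the two black V saddles with the line still up; leave the other things on the bench alone.

Things in the scene. Friction and masses are not known exactly. Their poses are not given: they have to be found in the camera images.
- plate_red: Stiffener plate, rigid foil-faced board, 50 (x) by 100 (y) by 12 mm, 60 to 130 g, silver with a red band round its middle. Origin: centre of its underside; z up. Loose on the bench; may be absent.
- plate_yellow: Stiffener plate, rigid foil-faced board, 50 (x) by 100 (y) by 12 mm, 60 to 130 g, silver with a yellow band round its middle. Origin: centre of its underside; z up. Loose on the bench; may be absent.
- plate_blue: Stiffener plate, rigid foil-faced board, 50 (x) by 100 (y) by 12 mm, 60 to 130 g, silver with a blue band round its middle. Origin: centre of its underside; z up. Loose on the bench; may be absent.
- corner (a point): Inner corner, at bench level, of the black fixed squaring stop (18 mm high; z up). A plate belongs on its -x, -y side, long side along y: squared, its centre is at (-25, -50) mm. Wall at x=0: y -100 to -78 and -22 to 0; the gap between, 45 mm deep to +x, takes a finger. Wall at y=0: x -50 to 0, 16 mm thick. Open bench at -x and -y.
- nest (a point): Centre of the nest's floor, 12 mm above the bench, on the fixed blue kit board (235 (x) by 170 (y) mm; z up). Four steel corner angles, 38 mm high, 5 mm thick, enclose 56 (x) by 106 (y) mm; they cover 15 mm from each end of the long sides, so the middle of each long side is open for the fingers.
- cradle (a point): Where the bar's centre belongs in the two black V saddles on the kit board, 115 mm further along the board's +x than the nest and 26 mm above the board's top. y runs along the bar; the saddles (20 mm wide, 45 degree flanks, about 20 mm high) stand at y = -52 and +52 mm, open between.
- bar_white: Lacing bar, white plastic, round, 40 mm diameter, 150 mm long along its own y, 160 g. Origin at its centre. A red line, 7 mm wide with black dots, runs along it on its own +z side (so z up = line up). It starts on the rolling board with the line turned away; one of the two bars is absent.
- bar_grey: Lacing bar, grey plastic, round, 40 mm diameter, 150 mm long along its own y, 160 g. Origin at its centre. A red line, 7 mm wide with black dots, runs along it on its own +z side (so z up = line up). It starts on the rolling board with the line turned away; one of the two bars is absent.
- roll_board: Rolling board: fixed rubber-topped board 260 (x) by 210 (y) mm, its top 6 mm above the bench, with a 6 mm thick wooden lip round it that stands 8 mm above the top. Origin: centre of its underside. The bar lies roughly along its y; rolling it along the board's x turns it, 20 mm of travel per radian; pushed slowly it stops with the push, pushed fast it rolls on 1 to 2 cm.
- jar: Green jar with a steel cap, 60 mm diameter, 80 mm high, upright; to be left alone. Origin: on its underside, in the middle.
- tape_measure: Yellow tape measure, 70 by 50 by 35 mm; to be left alone. Origin: on its underside, in the middle.
- screwdriver: Orange-handled screwdriver lying on the bench, about 200 mm long; to be left alone. Origin: on its underside, in the middle.

How it is judged:
By the outcome, as a careful person would: the job done as asked, in the order asked, and still so for the second after the job is handed in, with the robot touching nothing.
Of plate_red, plate_yellow, plate_blue only 2 to 3 are there at a start; the rules pass over those that are not, and their reading is None.
Of bar_white, bar_grey only 1 to 1 are there at a start; the rules pass over those that are not, and their reading is None.
At some moment in a run one of plate_red, plate_yellow, plate_blue may be knocked a few centimetres aside while the robot is not near it.
Once in a run the grip may slacken for a moment while it holds something.
It also fails if it takes over 210 s, if anything falls off the work surface, if the arm or the gripper's body presses on something with over 40 N, if the wrist force passes 120 N, or if a joint passes its speed limit or range.

## Working session

There is one attempt and no reset: what is moved stays moved. The work goes in short steps, Python scripts to look and compute and a shell command to move; the robot and the scene stay as the last step left them, time stands still between calls to the robot, and variables do not carry over. Pictures are saved under pics/ and viewed, about 12 in all and at most 16, crops included, and the job is handed in when it is done.

```bash
mkdir -p pics; ls; cat > h.py <<'E'
import numpy as np, cv2
from plant import r, snapshot, get_calibration, job, boxes_of
from scipy.spatial.transform import Rotation as R
def save(cam,name,crop=None,scale=1):
    im=snapshot(cam)
    if crop: im=im[crop[1]:crop[3],crop[0]:crop[2]]
    im=cv2.resize(im,None,fx=scale,fy=scale,interpolation=cv2.INTER_CUBIC)
    cv2.imwrite('pics/'+name+'.png',im[:,:,::-1]); return im
def ray(cam,u,v):
    c=get_calibration(cam);T=np.array(c['T'])
    d=T[:3,:3]@np.array([(u-c['cx'])/c['fx'],(v-c['cy'])/c['fy'],1.]);return T[:3,3],d
def at(cam,u,v,z):
    o,d=ray(cam,u,v);return o+d*(z-o[2])/d[2]
def proj(cam,p):
    c=get_calibration(cam);T=np.array(c['T']);q=T[:3,:3].T@(np.array(p)-T[:3,3])
    return np.array([c['fx']*q[0]/q[2]+c['cx'],c['fy']*q[1]/q[2]+c['cy']])
def tri(a,b):
    (o1,d1),(o2,d2)=ray(*a),ray(*b);A=np.c_[d1,-d2];s=np.linalg.lstsq(A,o2-o1,rcond=None)[0]
    p,q=o1+d1*s[0],o2+d2*s[1];return (p+q)/2,np.linalg.norm(p-q)
E
python3 - <<'E'
from h import *
np.set_printoptions(precision=4,suppress=True)
s=r.get_state();print(s)
a=save('top','t0');b=save('side','s0')
for c in('top','side'):
    k=get_calibration(c);print(c,k['fx'],k['fy'],k['cx'],k['cy']);print(np.array(k['T']))
    for n in "plate_red plate_yellow plate_blue corner nest cradle bar_white bar_grey roll_board jar tape_measure screwdriver".split():
        try: print(n,[(np.round(d['bbox']).tolist(),round(d['confidence'],2)) for d in boxes_of(n,c)[:2]])
        except Exception as e: print(n,e)
print(R.from_quat(s['eef_rot']).as_matrix())
cv2.imwrite('pics/both.png',cv2.resize(np.hstack([a,b]),(800,300))[:,:,::-1])
E
```

```text
pics
{'clock': 0.0, 'q': array([-1.3102,  0.69  , -0.1945,  1.5664,  0.1573,  0.9025, -0.2151]), 'qd': array([-0.0006, -0.0008,  0.0004, -0.002 , -0.0001, -0.0005,  0.0002]), 'joint_torque': array([  0.    , -52.757 ,  -1.267 , -15.3423,  -0.0527,   0.0066,
         0.0002]), 'tool_pos': array([0.1404, 0.6084, 0.2379]), 'eef_rot': array([ 0.7032, -0.08  ,  0.08  , -0.7019]), 'contact_force': array([ 0.3401, -0.3086,  1.2006]), 'moment': array([-0.0172, -0.0004, -0.0029]), 'opening': 1.0023160291860773}
top 514.3596317248816 514.3596317248816 282.49352899178695 213.1173002359222
[[-0.0011 -0.985   0.1728  0.3405]
 [-1.      0.0012  0.0005 -0.0209]
 [-0.0006 -0.1728 -0.985   1.1748]
 [ 0.      0.      0.      1.    ]]
plate_red []
plate_yellow [([368.0, 259.0, 416.0, 287.0], 0.9), ([171.0, 147.0, 255.0, 256.0], 0.28)]
plate_blue [([430.0, 217.0, 481.0, 254.0], 0.94)]
corner [([290.0, 186.0, 340.0, 237.0], 0.79)]
nest [([168.0, 148.0, 256.0, 254.0], 0.87)]
cradle [([168.0, 147.0, 253.0, 255.0], 0.77)]
bar_white []
bar_grey [([78.0, 240.0, 148.0, 272.0], 0.84)]
roll_board [([54.0, 178.0,
[... 348 characters left out ...]
86]
 [ 0.      0.      0.      1.    ]]
plate_red [([170.0, 89.0, 210.0, 137.0], 0.41)]
plate_yellow [([226.0, 300.0, 266.0, 352.0], 0.57)]
plate_blue [([294.0, 350.0, 324.0, 416.0], 0.67)]
corner [([251.0, 209.0, 313.0, 256.0], 0.84)]
nest [([204.0, 127.0, 320.0, 204.0], 0.74)]
cradle [([201.0, 126.0, 316.0, 201.0], 0.57)]
bar_white [([140.0, 72.0, 262.0, 154.0], 0.42)]
bar_grey [([172.0, 88.0, 208.0, 134.0], 0.76), ([360.0, 242.0, 406.0, 324.0], 0.56)]
roll_board []
jar [([328.0, 167.0, 357.0, 202.0], 0.91)]
tape_measure [([153.0, 161.0, 187.0, 184.0], 0.56)]
screwdriver [([362.0, 241.0, 406.0, 322.0], 0.67)]
[[ 0.9744 -0.0003  0.2247]
 [-0.2247 -0.0019  0.9744]
 [ 0.0002 -1.     -0.0019]]
```

```bash
python3 - <<'E'
import cv2
a=cv2.imread('pics/t0.png');b=cv2.imread('pics/s0.png')
cv2.imwrite('pics/t0c.png',cv2.resize(a[100:330,40:500],(800,400),interpolation=cv2.INTER_CUBIC))
cv2.imwrite('pics/s0c.png',cv2.resize(b[60:420,100:500],(667,600),interpolation=cv2.INTER_CUBIC))
E
```

```text
(no output)
```

View pics/t0c.png

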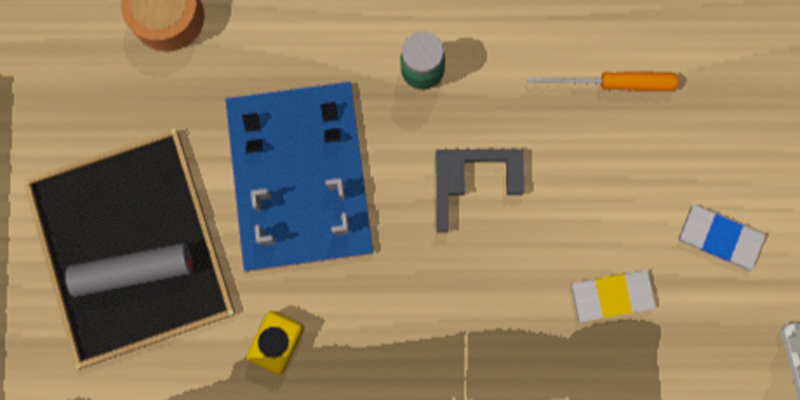

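View pics/s0c.png

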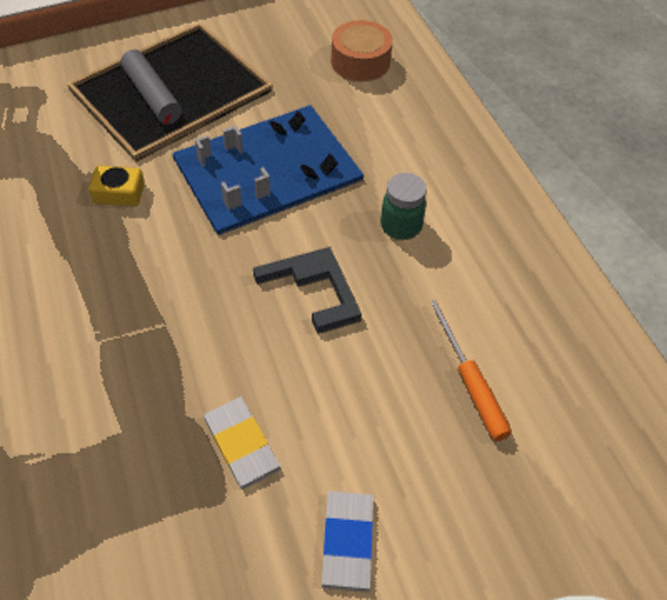

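The two views show a yellow and a blue plate (no red one) and the grey bar. The squaring stop opens toward the robot, with its inner corner near top pixel (299,212). The kit board has the nest nearer the robot. Next I fit models to masks in both views.

```bash
cat > fit.py <<'E'
from h import *
from scipy.optimize import minimize
def box(x0,x1,y0,y1,z0,z1): return np.array([[x,y,z] for x in(x0,x1) for y in(y0,y1) for z in(z0,z1)])
def pose(P,p,z=0):
    c,s=np.cos(p[2]),np.sin(p[2]);return P@np.array([[c,-s,0],[s,c,0],[0,0,1]]).T+[p[0],p[1],z]
S=4
def render(cam,hulls,roi):
    m=np.zeros(((roi[3]-roi[1])*S,(roi[2]-roi[0])*S),np.uint8)
    for H in hulls:
        uv=np.array([(proj(cam,q)+.5-np.array(roi[:2]))*S for q in H],np.float32)
        cv2.fillConvexPoly(m,np.round(cv2.convexHull(uv)*16).astype(np.int32),255,shift=4)
    return cv2.resize(m,None,fx=1/S,fy=1/S,interpolation=cv2.INTER_AREA)/255.
def fit(hullf,p0,masks,dz=0):
    # masks: {cam:(mask01,roi)}
    def cost(p):
        t=0
        for c,(m,roi) in masks.items():
            a=render(c,[pose(h,p,dz) for h in hullf(p)],roi);t+=np.abs(a-m).sum()/m.sum()
        return t
    n=len(p0);st=np.vstack([p0]+[np.array(p0)+np.eye(n)[i]*([.008,.008,.12]+[.005]*n)[i] for i in range(n)])
    o=minimize(cost,p0,method='Nelder-Mead',options=dict(initial_simplex=st,xatol=1e-4,fatol=1e-4,maxiter=250));return o.x,o.fun/len(masks)
def mask(im,roi,f,keep=True):
    c=im[roi[1]:roi[3],roi[0]:roi[2]];hsv=cv2.cvtColor(c,cv2.COLOR_RGB2HSV).astype(int)
    m=f(hsv[...,0],hsv[...,1],hsv[...,2]).astype(np.uint8)
    n,l,st,_=cv2.connectedComponentsWithStats(m)
    if keep and n>1:m=(l==1+np.argmax(st[1:,4])).astype(np.uint8)
    return m.astype(float),roi
plate=lambda p:[box(-.025,.025,-.05,.05,0,.012)]
fy=lambda h,s,v:((s<60)&(v>90))|((s>150)&(h>22)&(h<34)&(v>130))
fb=lambda h,s,v:((s<60)&(v>90))|((s>120)&(h>100)&(h<125)&(v>60))
def fitplate(name,tb,sb,p0,ims=None,z=0):
    f={'yellow':fy,'blue':fb}[name];ims=ims or {c:snapshot(c) for c in('top','side')}
    ms={}
    for c,b in(('top',tb),('side',sb)):
        if b is None: continue
        roi=[max(0,int(b[0])-10),max(0,int(b[1])-10),min(560,int(b[2])+10),min(420,int(b[3])+10)]
        ms[c]=mask(ims[c],roi,f)
    return fit(plate,p0,ms,z),ms
E
python3 - <<'E'
from fit import *
np.set_printoptions(precision=4,suppress=True)
ims={c:cv2.imread(f'pics/{n}.png')[:,:,::-1].copy() for c,n in(('top','t0'),('side','s0'))}
for n,tb,sb,a in(('yellow',(368,259,416,287),(226,300,266,352),.1),('blue',(430,217,481,254),(294,350,324,416),-.4)):
    p=at('top',(tb[0]+tb[2])/2,(tb[1]+tb[3])/2,.006)
    q=tri(('top',(tb[0]+tb[2])/2,(tb[1]+tb[3])/2),('side',(sb[0]+sb[2])/2,(sb[1]+sb[3])/2))
    f,ms=fitplate(n,tb,sb,[p[0],p[1],a],ims);print(n,q,f,[m[0].sum() for m in ms.values()])
def stop(p):
    t=p[3];return [box(-.05,.045+t,0,.016,0,.018),box(.045,.045+t,-.1,.016,0,.018),box(0,.045+t,-.022,.016,0,.018),box(0,.045+t,-.1,-.078,0,.018)]
dark=lambda h,s,v:(v<85)&(s<90)
ms={'top':mask(ims['top'],[280,176,350,247],dark),'side':mask(ims['side'],[241,199,323,266],dark)}
c=at('top',298.8,211.6,.018);print('c0',c,[m[0].sum() for m in ms.values()])
for cams in(('top','side'),('top',),('side',)):
    print('stop',cams,fit(stop,[c[0],c[1],0,.012],{k:ms[k] for k in cams}))
blue=lambda h,s,v:(s>130)&(h>100)&(h<125)&(v>40)
board=lambda p:[box(-.1175,.1175,-.085,.085,0,.012)]
mt=mask(ims['top'],[160,135,265,265],blue);ms_=mask(ims['side'],[190,110,330,215],blue)
for m in(mt,ms_): # close holes
    m[0][:]=cv2.morphologyEx(m[0].astype(np.uint8),cv2.MORPH_CLOSE,np.ones((21,21),np.uint8)) if 0 else m[0]
k=at('top',211,201,.012);print('board',k,fit(board,[k[0],k[1],.1],{'top':mt,'side':ms_}),fit(board,[k[0],k[1],.1],{'top':mt}))
for i,(c,(m,roi)) in enumerate((('top',ms['top']),('side',ms['side']),('top',mt),('side',ms_))): pass
crop=lambda im,b:cv2.resize(im[b[1]:b[3],b[0]:b[2]],(400,300),interpolation=cv2.INTER_CUBIC)
cv2.imwrite('pics/z1.png',np.vstack([np.hstack([crop(ims['top'],(160,140,268,221+30)),crop(ims['side'],(195,120,335,225))]),np.hstack([crop(ims['top'],(50,200,170,290)),crop(ims['side'],(130,70,250,160))])])[:,:,::-1])
E
```

```text
yellow (array([ 0.414 , -0.2691,  0.0006]), np.float64(0.01173923694837982)) (array([ 0.4158, -0.2672,  0.2046]), np.float64(1.216092673689289)) [np.float64(1009.0), np.float64(411.0)]Traceback (most recent call last):
  File "<stdin>", line 7, in <module>
  File "fit.py", line 38, in fitplate
    return fit(plate,p0,ms,z),ms
           ~~~^^^^^^^^^^^^^^^
  File "fit.py", line 21, in fit
    o=minimize(cost,p0,method='Nelder-Mead',options=dict(initial_simplex=st,xatol=1e-4,fatol=1e-4,maxiter=250));return o.x,o.fun/len(masks)
    res = _minimize_neldermead(fun, x0, args, callback, bounds=bounds,
                               **options)
    fxr = func(xr)
    fx = function(np.copy(x), *(wrapper_args + args))
  File "fit.py", line 18, in cost
    a=render(c,[pose(h,p,dz) for h in hullf(p)],roi);t+=np.abs(a-m).sum()/m.sum()
  File "fit.py", line 10, in render
    uv=np.array([(proj(cam,q)+.5-np.array(roi[:2]))*S for q in H],np.float32)
                  ~~~~^^^^^^^
  File "h.py", line 15, in proj
    c=get_calibration(cam);T=np.array(c['T']);q=T[:3,:3].T@(np.array(p)-T[:3,3])
ValueError: time passes only in moves, steps and waits
```

```bash
sed -i 's/^def save/import functools\nget_calibration=functools.cache(get_calibration)\ndef save/' h.py
python3 - <<'E'
from fit import *
ims={c:cv2.imread(f'pics/{n}.png')[:,:,::-1].copy() for c,n in(('top','t0'),('side','s0'))}
H={c:cv2.cvtColor(i,cv2.COLOR_RGB2HSV) for c,i in ims.items()}
print('top yellow col', H['top'][268:274,360:424:2].tolist()[3])
print('side yel', H['side'][296:356:2,246].tolist())
print('side blue', H['side'][346:418:3,309].tolist())
print('top blue', H['top'][234,426:486:2].tolist())
print('stop side',H['side'][205:262:2,262].tolist())
crop=lambda im,b:cv2.resize(im[b[1]:b[3],b[0]:b[2]],(400,300),interpolation=cv2.INTER_CUBIC)
cv2.imwrite('pics/z1.png',np.vstack([np.hstack([crop(ims['top'],(160,140,308,251)),crop(ims['side'],(195,120,335,225))]),np.hstack([crop(ims['top'],(50,200,170,290)),crop(ims['side'],(130,70,250,160))])])[:,:,::-1])
E
```

```text
top yellow col [[19, 99, 191], [18, 97, 192], [18, 96, 192], [19, 98, 192], [18, 101, 182], [9, 17, 152], [8, 11, 182], [10, 13, 181], [8, 11, 181], [7, 12, 184], [7, 13, 183], [5, 8, 182], [23, 149, 200], [25, 255, 204], [25, 255, 204], [25, 255, 204], [25, 255, 204], [25, 255, 204], [25, 255, 204], [25, 255, 203], [25, 255, 204], [20, 72, 189], [4, 11, 180], [4, 10, 179], [11, 11, 178], [10, 13, 178], [8, 11, 179], [10, 13, 179], [17, 97, 142], [18, 105, 150], [19, 97, 199], [19, 98, 196]]
side yel [[17, 101, 177], [17, 99, 175], [17, 72, 176], [6, 14, 186], [7, 12, 188], [8, 11, 186], [0, 13, 192], [9, 10, 187], [21, 131, 207], [22, 190, 222], [22, 193, 219], [22, 191, 220], [22, 186, 223], [22, 191, 220], [22, 189, 221], [22, 193, 218], [22, 190, 220], [21, 194, 221], [22, 190, 221], [3, 12, 188], [7, 12, 187], [10, 12, 184], [4, 11, 185], [4, 11, 182], [8, 11, 182], [8, 15, 188], [8, 11, 184], [13, 10, 171], [11, 26, 80], [18, 101, 121]]
side blue [[16, 98, 216], [16, 100, 210], [17, 99, 204], [15, 70, 199], [0, 11, 184], [0, 11, 185], [12, 14, 186], [4, 10, 186], [170, 4, 179],
[... 466 characters left out ...]
3, 181], [107, 227, 181], [107, 224, 181], [106, 231, 181], [107, 220, 182], [107, 220, 182], [123, 15, 170], [9, 14, 176], [9, 10, 174], [7, 13, 175], [11, 12, 175], [8, 12, 173], [18, 38, 162], [18, 105, 136], [19, 100, 188], [19, 100, 192]]
stop side [[17, 100, 179], [17, 103, 174], [17, 99, 175], [17, 100, 179], [16, 99, 182], [16, 101, 185], [17, 81, 148], [105, 14, 75], [90, 7, 71], [105, 8, 67], [100, 55, 28], [15, 27, 38], [17, 101, 124], [18, 103, 119], [16, 98, 125], [17, 99, 181], [17, 100, 181], [17, 101, 185], [17, 99, 185], [17, 101, 186], [17, 101, 187], [17, 100, 188], [17, 99, 182], [17, 104, 186], [18, 101, 187], [16, 101, 187], [16, 99, 191], [17, 99, 190], [17, 102, 190]]
```

View pics/z1.png

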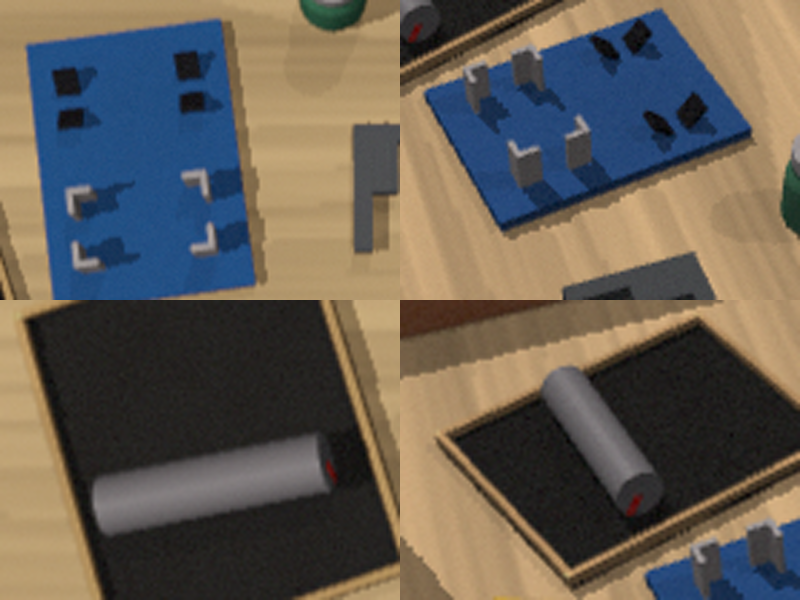

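The bar's -y end cap shows the red mark pointing down and slightly toward -x (lower-left crop, about (330,470)). The four steel angles and the saddles are clear on the board. I will redo the fits with better masks and overlay the prediction.

```bash
sed -i 's/^fy=.*/fy=fb=lambda h,s,v:(s<60)|(s>140)/; /^fb=/d' fit.py
cat > m1.py <<'E'
from fit import *
np.set_printoptions(precision=4,suppress=True)
ims={c:cv2.imread(f'pics/{n}.png')[:,:,::-1].copy() for c,n in(('top','t0'),('side','s0'))}
for n,tb,sb,a in(('yellow',(368,259,416,287),(226,300,266,352),.15),('blue',(430,217,481,254),(294,350,324,416),-.4)):
    p=at('top',(tb[0]+tb[2])/2,(tb[1]+tb[3])/2,.006)
    f,ms=fitplate(n,tb,sb,[p[0],p[1],a],ims);print(n,f,fitplate(n,tb,None,[p[0],p[1],a],ims)[0],[m[0].sum() for m in ms.values()])
def stop(p):
    t=p[3];return [box(-.05,.045+t,0,.016,0,.018),box(.045,.045+t,-.1,.016,0,.018),box(0,.045+t,-.022,.016,0,.018),box(0,.045+t,-.1,-.078,0,.018)]
dark=lambda h,s,v:(v<100)&(s<75)
ms={'top':mask(ims['top'],[280,176,350,247],dark),'side':mask(ims['side'],[241,199,323,266],dark)}
c=at('top',298.8,211.6,.018)
for cams in(('top','side'),('top',),('side',)):
    print('stop',cams,fit(stop,[c[0],c[1],0,.012],{k:ms[k] for k in cams}))
sp=fit(stop,[c[0],c[1],0,.012],ms)[0]
blue=lambda h,s,v:(s>120)&(h>95)&(h<130)
board=lambda p:[box(-.1175,.1175,-.085,.085,0,.012)]
k=at('top',211,201,.012)
def cl(m):return cv2.morphologyEx(m[0].astype(np.uint8),cv2.MORPH_CLOSE,np.ones((9,9))).astype(float),m[1]
mt=cl(mask(ims['top'],[160,135,265,265],blue));ms_=cl(mask(ims['side'],[190,110,330,215],blue))
b=fit(board,[k[0],k[1],.1],{'top':mt,'side':ms_});b2=fit(board,[k[0],k[1],.1],{'top':mt});print('board',b,b2)
bp=b[0];nest=pose(np.array([[-.0575,0,.012],[.0575,0,.038]]),bp);print('nest,cradle',nest)
O=[]
for cam,roi in(('top',(160,140,308,251)),('side',(195,120,335,225))):
    k=800/2/(roi[2]-roi[0]);im=cv2.resize(ims[cam][roi[1]:roi[3],roi[0]:roi[2]],(400,300),interpolation=cv2.INTER_CUBIC)
    def dr(P,col):
        uv=np.array([((proj(cam,p)+.5-np.array(roi[:2]))*k*8) for p in P]).round().astype(np.int32);cv2.polylines(im,[uv],True,col,1,cv2.LINE_AA,3)
    R4=lambda x0,x1,y0,y1,z:np.array([[x0,y0,z],[x1,y0,z],[x1,y1,z],[x0,y1,z]])
    dr(pose(R4(-.1175,.1175,-.085,.085,.012),bp),(255,255,0))
    dr(pose(R4(-.0855,-.0295,-.053,.053,.05),bp),(255,0,0))
    dr(pose(R4(-.0855,-.0295,-.053,.053,.012),bp),(255,160,0))
    for s in(-1,1): dr(pose(R4(.0375,.0775,s*.052-.01,s*.052+.01,.032),bp),(0,255,0))
    dr(pose(R4(0,.045,-.078,-.022,.018),sp),(255,0,0));dr(pose(R4(-.05,0,-.1,0,.018),sp),(255,255,0))
    O.append(im)
cv2.imwrite('pics/o1.png',np.hstack(O)[:,:,::-1])
E
python3 m1.py
```

```text
yellow (array([ 0.4164, -0.2678,  0.1744]), np.float64(0.07353213737877781)) (array([ 0.4154, -0.2679,  0.1745]), np.float64(0.06425104154722316)) [np.float64(1026.0), np.float64(1328.0)]
blue (array([ 0.4932, -0.4137, -0.4211]), np.float64(0.06408177720745342)) (array([ 0.4924, -0.4136, -0.4111]), np.float64(0.07263443615587571)) [np.float64(1033.0), np.float64(1638.0)]
stop ('top', 'side') (array([ 0.5512, -0.0543,  0.0004,  0.012 ]), np.float64(0.0750555536356311))
stop ('top',) (array([ 0.5508, -0.0541, -0.0006,  0.0123]), np.float64(0.049933313426893604))
stop ('side',) (array([ 0.5513, -0.0543,  0.0055,  0.0135]), np.float64(0.07349757554978695))
board (array([0.5774, 0.1458, 0.136 ]), np.float64(0.0809615752103997)) (array([0.5771, 0.145 , 0.1399]), np.float64(0.034114445556830734))
nest,cradle [[0.5205 0.138  0.012 ]
 [0.6344 0.1536 0.038 ]]
```

View pics/o1.png

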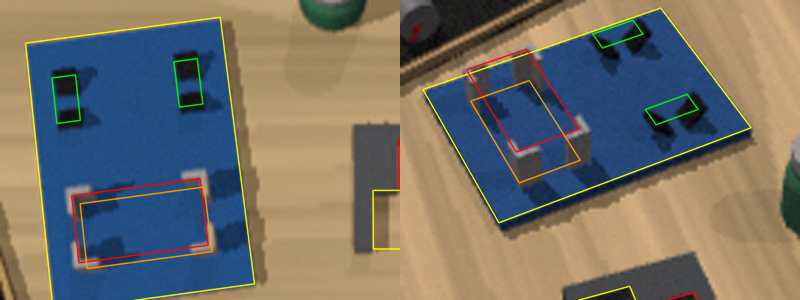

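The overlay matches well: the predicted nest rectangle touches the inner corners of the angles, and the saddles line up. Corner is at (0.551,-0.054) with yaw about 0. Nest is at (0.5205,0.138) with yaw 0.138. Yellow is at (0.416,-0.268) with yaw 10°. Next is a helper that converts target poses into tool-axis fractions.

```bash
cat > g.py <<'E'
# usage: g.py x y z thetadeg [x y z thetadeg ...] ; each: numbers for one call (relative to the pose before it) 
import sys;from h import *
def Rt(t,tilt=0):
    c,s=np.cos(np.radians(t)),np.sin(np.radians(t));return np.array([[s,0,c],[-c,0,s],[0,-1,0]])
if __name__=='__main__':
    s=r.get_state();R0=R.from_quat(s['eef_rot']).as_matrix();p=s['tool_pos'];a=np.array(sys.argv[1:],float).reshape(-1,4)
    print('at',p.round(4),'jaw',np.degrees(np.arctan2(R0[1,2],R0[0,2])).round(2),'t',round(s['clock'],2),'F',s['contact_force'].round(1),'op',round(s['opening']*88,1))
    for t in a:
        R1=Rt(t[3]);d=R0.T@(t[:3]-p);w=R.from_matrix(R0.T@R1).as_rotvec()/np.pi
        print((d).round(4).tolist(),w.round(4).tolist(),'rows',np.ceil(max(np.linalg.norm(d)/.0417,np.linalg.norm(w)*180/7.16)))
        R0,p=R1,t[:3]
E
python3 g.py 0.45 0.15 0.24 45 0.416 -0.268 0.12 10
```

```text
at [0.1405 0.609  0.2388] jaw 77.01 t 1.3 F [ 0.2  0.1 -0.7] op 87.7
[0.4048, -0.0013, -0.3777] [-0.0, 0.1778, -0.0] rows 14.0
[0.2715, 0.12, -0.3196] [0.0, 0.1944, 0.0] rows 11.0
```

```bash
A='1'; python3 -m handwheel '[[[0.405,-0.001,-0.378,0,0.178,0],[0.405,-0.001,-0.378,0,0.178,0],[0.405,-0.001,-0.378,0,0.178,0],[0.405,-0.001,-0.378,0,0.178,0],[0.405,-0.001,-0.378,0,0.178,0],[0.405,-0.001,-0.378,0,0.178,0],[0.405,-0.001,-0.378,0,0.178,0],[0.405,-0.001,-0.378,0,0.178,0],[0.405,-0.001,-0.378,0,0.178,0],[0.405,-0.001,-0.378,0,0.178,0],[0.405,-0.001,-0.378,0,0.178,0],[0.405,-0.001,-0.378,0,0.178,0]]]' 0.6 20
python3 g.py 0.416 -0.268 0.10 10
```

```text
clock: 2.3
tool_pos: [0.4209, 0.1927, 0.2399]
eef_rot: [-0.653, 0.271, -0.271, 0.653]
contact_force: [1.0, 0.6, 0.5]
opening: 0.798
at [0.4209 0.1927 0.2399] jaw 44.98 t 2.3 F [1.  0.6 0.5] op 70.2
[0.3224, 0.1397, -0.3293] [-0.0003, 0.1943, -0.0] rows 12.0
```

```bash
python3 -m handwheel '[[[0.322,0.14,-0.329,0,0.194,0],[0.322,0.14,-0.329,0,0.194,0],[0.322,0.14,-0.329,0,0.194,0],[0.322,0.14,-0.329,0,0.194,0],[0.322,0.14,-0.329,0,0.194,0],[0.322,0.14,-0.329,0,0.194,0],[0.322,0.14,-0.329,0,0.194,0],[0.322,0.14,-0.329,0,0.194,0],[0.322,0.14,-0.329,0,0.194,0],[0.322,0.14,-0.329,0,0.194,0],[0.322,0.14,-0.329,0,0.194,0],[0.322,0.14,-0.329,0,0.194,0]]]'
python3 - <<'E'
from h import *
a=snapshot('top');b=snapshot('side')
for c in('top','side'):
  print([(np.round(d['bbox']).tolist(),round(d['confidence'],2)) for d in boxes_of('plate_yellow',c)[:2]])
cv2.imwrite('pics/v2.png',np.hstack([cv2.resize(a[180:330,300:500],(400,300)),cv2.resize(b[240:420,180:420],(400,300))])[:,:,::-1])
E
python3 g.py 0.416 -0.268 0.10 10 0.416 -0.268 0.005 10
```

```text
clock: 3.3
tool_pos: [0.4139, -0.2714, 0.0986]
eef_rot: [0.541, -0.455, 0.456, -0.54]
contact_force: [0.3, 0.2, 0.3]
opening: 0.798
[([365.0, 259.0, 402.0, 285.0], 0.67)]
[([228.0, 300.0, 270.0, 355.0], 0.87)]
at [ 0.4147 -0.2659  0.0995] jaw 9.99 t 3.5 F [ 0.8 -0.2  0.4] op 70.3
[0.0023, -0.0005, 0.0009] [-0.0001, -0.0001, -0.0002] rows 1.0
[0.0, 0.095, 0.0] [0.0, 0.0, 0.0] rows 3.0
```

View pics/v2.png

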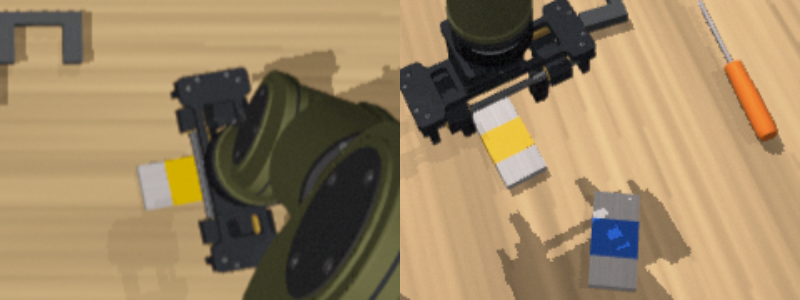

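The gripper straddles the yellow plate, which hasn't moved. Descend and grip.

```bash
python3 -m handwheel '[[[0.002,0.04,0.001,0,0,0],[0.002,0.075,0.001,0,0,0],[0.002,0.09,0.001,0,0,0],[0.002,0.095,0.001,0,0,0],[0.002,0.095,0.001,0,0,0]]]'
python3 -m handwheel '[[[0,0,0,0,0,0],[0,0,0,0,0,0],[0,0,0,0,0,0],[0,0,0,0,0,0],[0,0,0,0,0,0]]]' -1 20
python3 g.py 0.416 -0.268 0.06 0 0.512 -0.116 0.06 0 0.512 -0.116 0.006 0
```

```text
clock: 3.92
tool_pos: [0.4162, -0.2655, 0.004]
eef_rot: [-0.542, 0.454, -0.453, 0.543]
contact_force: [0.1, 0.4, 0.1]
opening: 0.801
clock: 4.33
tool_pos: [0.4167, -0.2679, 0.0058]
eef_rot: [-0.542, 0.454, -0.455, 0.542]
contact_force: [-0.2, 0.7, 8.0]
opening: 0.564
at [ 0.4167 -0.2679  0.0058] jaw 10.05 t 4.33 F [-0.2  0.7  8. ] op 49.7
[0.0, -0.0542, -0.0006] [-0.0006, 0.0558, 0.0003] rows 2.0
[-0.152, 0.0, 0.096] [0.0, 0.0, 0.0] rows 5.0
[0.0, 0.054, 0.0] [0.0, 0.0, 0.0] rows 2.0
```

```bash
python3 -m handwheel '[[[0,-0.04,0,0,0,0],[0,-0.054,0,0,0.03,0],[0,-0.054,0,0,0.056,0],[0,-0.054,0,0,0.056,0]]]'
python3 g.py 0.508 -0.113 0.06 0 0.508 -0.113 0.007 0
```

```text
clock: 4.67
tool_pos: [0.4168, -0.2682, 0.0599]
eef_rot: [0.499, -0.5, 0.502, -0.5]
contact_force: [0.8, -0.4, -0.8]
opening: 0.559
at [ 0.4168 -0.2682  0.0599] jaw -0.17 t 4.67 F [ 0.8 -0.4 -0.8] op 49.2
[-0.1554, -0.0, 0.0907] [-0.0008, -0.001, 0.0004] rows 5.0
[0.0, 0.053, 0.0] [0.0, 0.0, 0.0] rows 2.0
```

```bash
python3 -m handwheel '[[[-0.155,0,0.091,0,0,0],[-0.155,0,0.091,0,0,0],[-0.155,0,0.091,0,0,0],[-0.155,0,0.091,0,0,0],[-0.155,0,0.091,0,0,0],[-0.155,0,0.091,0,0,0],[-0.155,0.03,0.091,0,0,0],[-0.155,0.045,0.091,0,0,0],[-0.155,0.05,0.091,0,0,0],[-0.155,0.052,0.091,0,0,0],[-0.155,0.052,0.091,0,0,0]]]'
python3 - <<'E'
from h import *
a=snapshot('top');b=snapshot('side')
cv2.imwrite('pics/v3.png',np.hstack([cv2.resize(a[160:280,260:420],(400,300)),cv2.resize(b[190:340,190:390],(400,300))])[:,:,::-1])
E
python3 g.py 0.526 -0.113 0.006 0 0.526 -0.104 0.006 0
```

```text
clock: 5.58
tool_pos: [0.506, -0.1138, 0.0067]
eef_rot: [-0.5, 0.501, -0.5, 0.499]
contact_force: [-1.3, -0.4, -0.6]
opening: 0.563
at [ 0.5073 -0.1136  0.0072] jaw -0.07 t 5.68 F [ 0.5 -0.2 -0.3] op 49.7
[-0.0007, 0.0012, 0.0187] [-0.0003, -0.0004, 0.0002] rows 1.0
[-0.009, 0.0, 0.0] [0.0, 0.0, 0.0] rows 1.0
```

View pics/v3.png

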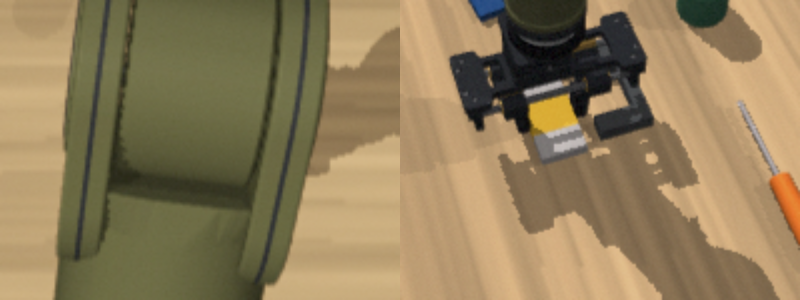

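The plate is held in front of the stop with the +x finger heading for the gap. Slide along +x, then +y, gently and with a light grip.

```bash
python3 -m handwheel '[[[0,0.001,0.004,0,0,0],[0,0.001,0.009,0,0,0],[0,0.001,0.013,0,0,0],[0,0.001,0.016,0,0,0],[0,0.001,0.018,0,0,0],[0,0.001,0.019,0,0,0],[0,0.001,0.020,0,0,0],[0,0.001,0.021,0,0,0],[0,0.001,0.021,0,0,0]]]' -1 10
python3 g.py 0.526 -0.113 0.006 0
python3 -m handwheel '[[[-0.003,0,0,0,0,0],[-0.006,0,0,0,0,0],[-0.008,0,0,0,0,0],[-0.009,0,0,0,0,0],[-0.010,0,0,0,0,0],[-0.011,0,0,0,0,0],[-0.012,0,0,0,0,0],[-0.012,0,0,0,0,0]]]'
python3 g.py 0.526 -0.104 0.006 0
```

```text
clock: 6.43
tool_pos: [0.5246, -0.1129, 0.0056]
eef_rot: [-0.501, 0.502, -0.498, 0.498]
contact_force: [-6.3, -0.4, 6.0]
opening: 0.564
at [ 0.5246 -0.1129  0.0056] jaw -0.05 t 6.43 F [-6.3 -0.4  6. ] op 49.6
[0.0001, -0.0004, 0.0014] [0.0023, -0.0003, -0.0001] rows 1.0
clock: 7.1
tool_pos: [0.5245, -0.1049, 0.0056]
eef_rot: [0.502, -0.501, 0.5, -0.496]
contact_force: [-6.1, -7.2, 2.8]
opening: 0.566
at [ 0.5245 -0.1049  0.0056] jaw -0.21 t 7.1 F [-6.1 -7.2  2.8] op 49.8
[-0.0009, -0.0004, 0.0015] [0.002, -0.0012, 0.0015] rows 1.0
```

```bash
python3 -m handwheel '[[[0,0,0,0,0,0],[0,0,0,0,0,0],[0,0,0,0,0,0],[0,0,0,0,0,0]]]' 0.5
python3 -m handwheel '[[[0,-0.03,0,0,0,0],[0,-0.07,0,0,0,0],[0,-0.1,0,0,0,0],[-0.04,-0.14,0,0,0,0],[-0.08,-0.14,0,0,0,0],[-0.12,-0.14,0,0,0,0],[-0.16,-0.14,0,0,0,0],[-0.2,-0.14,0,0,0,0],[-0.25,-0.14,0,0,0,0],[-0.25,-0.14,0,0,0,0],[-0.25,-0.14,0,0,0,0]]]'
cat > chk.py <<'E'
import sys;from fit import *
np.set_printoptions(precision=4,suppress=True)
a={c:snapshot(c) for c in('top','side')};n=sys.argv[1];x,y,t,z=map(float,sys.argv[2:6])
bb={}
for c in a:
    uv=np.array([proj(c,q) for q in pose(plate(0)[0],[x,y,t],z)]);bb[c]=np.r_[uv.min(0),uv.max(0)]
print(np.round(bb['top']),np.round(bb['side']))
f=(lambda h,s,v:((s<60)&(v>120))|(s>140))
import fit as F; F.fy=F.fb=f; 
for T,S_ in((1,1),(1,0),(0,1)):
    print(T,S_,fitplate(n,bb['top'] if T else None,bb['side'] if S_ else None,[x,y,t],a,z)[0])
o=[]
for c in a:
    b=bb[c];cx,cy=int((b[0]+b[2])/2),int((b[1]+b[3])/2);x0=max(0,min(560-120,cx-60));y0=max(0,min(420-90,cy-45));o.append(cv2.resize(a[c][y0:y0+90,x0:x0+120],(400,300),interpolation=cv2.INTER_CUBIC))
cv2.imwrite('pics/'+sys.argv[6]+'.png',np.hstack(o)[:,:,::-1])
E
python3 chk.py yellow 0.526 -0.104 0 0 v4
```

```text
clock: 7.43
tool_pos: [0.529, -0.1, 0.0057]
eef_rot: [-0.5, 0.5, -0.5, 0.501]
contact_force: [-0.6, 1.6, -0.0]
opening: 0.746
clock: 8.35
tool_pos: [0.5278, 0.1562, 0.1455]
eef_rot: [-0.501, 0.499, -0.497, 0.503]
contact_force: [0.8, 0.0, -0.4]
opening: 0.75
[297. 210. 341. 233.] [253. 221. 290. 266.]
1 1 (array([ 0.5258, -0.1048, -0.0011]), np.float64(0.13934436889829072))
1 0 (array([ 0.5245, -0.1048, -0.0053]), np.float64(0.037359767317623326))
0 1 (array([ 0.5264, -0.0995,  0.0094]), np.float64(0.21986864878962464))
```

View pics/v4.png

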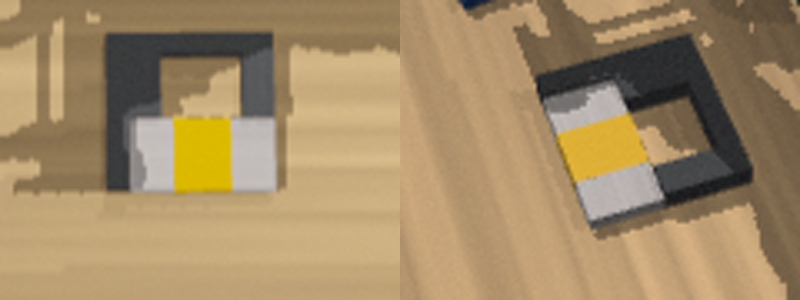

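The plate sits in the corner, square, with no visible gap (top crop: its left end at (130,150) against the wall and its upper edge at (275,115)). A light closed-finger nudge on each free side makes sure it's home.

```bash
python3 -m handwheel '[[[0.346,0,-0.002,0,0,0],[0.346,0,-0.002,0,0,0],[0.346,0,-0.002,0,0,0],[0.346,0,-0.002,0,0,0],[0.346,0,-0.002,0,0,0],[0.346,0,-0.002,0,0,0],[0.346,0,-0.002,0,0,0],[0.346,0,-0.002,0,0,0],[0.346,0.03,-0.002,0,0,0],[0.346,0.07,-0.002,0,0,0],[0.346,0.11,-0.002,0,0,0],[0.346,0.138,-0.002,0,0,0]]]' -1
python3 g.py 0.526 -0.185 0.007 0
python3 -m handwheel '[[[-0.010,0,0,0,0,0],[-0.018,0,0,0,0,0],[-0.022,0,0,0,0,0],[-0.025,0,0,0,0,0],[-0.027,0,0,0,0,0],[-0.028,0,0,0,0,0],[-0.029,0,0,0,0,0],[-0.030,0,0,0,0,0],[-0.030,0,0,0,0,0]]]'
python3 g.py 0.526 -0.19 0.007 0 0.455 -0.19 0.007 0
```

```text
clock: 9.45
tool_pos: [0.5234, -0.2, 0.0051]
eef_rot: [-0.499, 0.502, -0.501, 0.498]
contact_force: [0.7, 0.4, 0.7]
opening: 0.005
at [ 0.5234 -0.2     0.0051] jaw -0.33 t 9.45 F [0.7 0.4 0.7] op 0.4
[-0.015, -0.0019, 0.0025] [0.0009, -0.0018, 0.0002] rows 1.0
clock: 10.2
tool_pos: [0.5263, -0.1667, 0.0079]
eef_rot: [0.5, -0.5, 0.5, -0.5]
contact_force: [-0.8, 1.1, 0.5]
opening: 0.003
at [ 0.5263 -0.1667  0.0079] jaw -0.03 t 10.2 F [-0.8  1.1  0.5] op 0.3
[0.0233, 0.0009, -0.0003] [-0.0001, -0.0002, 0.0] rows 1.0
[0.0, 0.0, -0.071] [0.0, 0.0, 0.0] rows 2.0
```

```bash
python3 -m handwheel '[[[-0.003,0,0,0,0,0],[-0.004,0,0,0,0,0],[-0.005,0,0,0,0,0],[-0.006,0,0,0,0,0],[-0.006,0,0,0,0,0]]]'
python3 -m handwheel '[[[-0.001,0,0,0,0,0],[-0.002,0,0,0,0,0],[-0.003,0,0,0,0,0],[-0.003,0,0,0,0,0]]]'
python3 -m handwheel '[[[0.02,0,0,0,0,0],[0.03,0,-0.03,0,0,0],[0.03,0,-0.07,0,0,0],[-0.01,0,-0.07,0,0,0],[-0.05,0,-0.07,0,0,0],[-0.054,0,-0.064,0,0,0],[-0.054,0,-0.055,0,0,0],[-0.054,0,-0.05,0,0,0],[-0.054,0,-0.046,0,0,0],[-0.054,0,-0.043,0,0,0],[-0.054,0,-0.042,0,0,0],[-0.054,0,-0.042,0,0,0]]]'
python3 g.py 0.486 -0.104 0.007 0
```

```text
clock: 10.62
tool_pos: [0.5262, -0.1651, 0.0078]
eef_rot: [0.5, -0.499, 0.503, -0.498]
contact_force: [0.1, -8.1, 0.5]
opening: 0.007
clock: 10.95
tool_pos: [0.5262, -0.1649, 0.008]
eef_rot: [0.5, -0.499, 0.504, -0.497]
contact_force: [-0.7, -11.5, -0.2]
opening: 0.003
clock: 11.95
tool_pos: [0.4843, -0.1043, 0.0076]
eef_rot: [0.5, -0.5, 0.5, -0.5]
contact_force: [0.5, 0.1, -0.3]
opening: 0.005
at [ 0.4843 -0.1043  0.0076] jaw -0.08 t 11.95 F [ 0.5  0.1 -0.3] op 0.4
[-0.0003, 0.0006, 0.0017] [-0.0001, -0.0005, 0.0001] rows 1.0
```

```bash
python3 -m handwheel '[[[0,0,0.002,0,0,0],[0,0,0.004,0,0,0],[0,0,0.005,0,0,0],[0,0,0.006,0,0,0],[0,0,0.006,0,0,0]]]'
python3 -m handwheel '[[[0,0,0.001,0,0,0],[0,0,0.002,0,0,0],[0,0,0.003,0,0,0],[0,0,0.003,0,0,0]]]'
python3 g.py 0.526 -0.104 0.08 0 
```

```text
clock: 12.37
tool_pos: [0.486, -0.1041, 0.0074]
eef_rot: [-0.501, 0.503, -0.498, 0.498]
contact_force: [-6.6, -0.8, 4.0]
opening: 0.005
clock: 12.7
tool_pos: [0.4861, -0.1041, 0.0074]
eef_rot: [-0.503, 0.504, -0.497, 0.496]
contact_force: [-11.1, -0.5, 7.2]
opening: 0.004
at [ 0.4861 -0.1041  0.0074] jaw -0.13 t 12.7 F [-11.1  -0.5   7.2] op 0.4
[-0.0002, -0.0732, 0.0389] [0.0043, -0.0007, -0.0003] rows 2.0
```

```bash
python3 -m handwheel '[[[0,0,-0.02,0,0,0],[0,-0.04,-0.02,0,0,0],[0,-0.07,0.01,0,0,0],[0,-0.07,0.033,0,0,0],[0,-0.07,0.033,0,0,0],[0,-0.07,0.033,0,0,0]]]' 0.5
python3 g.py 0.525 -0.104 0.007 0
```

```text
clock: 13.2
tool_pos: [0.5279, -0.1035, 0.078]
eef_rot: [-0.499, 0.499, -0.501, 0.501]
contact_force: [-0.5, -0.3, 0.0]
opening: 0.435
at [ 0.5279 -0.1035  0.078 ] jaw 0.02 t 13.2 F [-0.5 -0.3  0. ] op 38.3
[0.0005, 0.071, -0.0032] [-0.001, 0.0001, 0.0] rows 2.0
```

```bash
python3 -m handwheel '[[[0,0,-0.003,0,0,0],[0,0,-0.003,0,0,0],[0,0,-0.003,0,0,0],[0,0,-0.003,0,0,0],[0,0.03,-0.003,0,0,0],[0,0.055,-0.003,0,0,0],[0,0.067,-0.003,0,0,0],[0,0.07,-0.003,0,0,0],[0,0.07,-0.003,0,0,0]]]' 0.5
python3 -m handwheel '[[[0,0,0,0,0,0],[0,0,0,0,0,0],[0,0,0,0,0,0],[0,0,0,0,0,0],[0,0,0,0,0,0]]]' -1 25
python3 g.py 0.525 -0.104 0.09 0 0.5205 0.138 0.09 7.9
```

```text
clock: 13.95
tool_pos: [0.5225, -0.1037, 0.0069]
eef_rot: [-0.5, 0.501, -0.5, 0.499]
contact_force: [-1.0, -0.1, -0.2]
opening: 0.749
clock: 14.37
tool_pos: [0.524, -0.1039, 0.0087]
eef_rot: [0.499, -0.5, 0.501, -0.5]
contact_force: [-0.4, 0.7, 6.4]
opening: 0.56
at [ 0.524  -0.1039  0.0087] jaw -0.04 t 14.37 F [-0.4  0.7  6.4] op 49.3
[0.0001, -0.0813, 0.0012] [-0.0006, -0.0002, 0.0001] rows 2.0
[-0.242, 0.0, -0.0045] [0.0, -0.0439, 0.0] rows 6.0
```

```bash
python3 -m handwheel '[[[0,-0.03,0.001,0,0,0],[0,-0.07,0.001,0,0,0],[0,-0.085,0.001,0,0,0],[-0.04,-0.085,0,0,-0.01,0],[-0.08,-0.085,0,0,-0.02,0],[-0.12,-0.085,0,0,-0.03,0],[-0.16,-0.085,-0.002,0,-0.044,0],[-0.2,-0.085,-0.003,0,-0.044,0],[-0.23,-0.085,-0.003,0,-0.044,0],[-0.242,-0.085,-0.003,0,-0.044,0],[-0.242,-0.085,-0.003,0,-0.044,0]]]'
python3 g.py 0.5205 0.138 0.067 7.9
python3 - <<'E'
from h import *
a=snapshot('top');b=snapshot('side')
cv2.imwrite('pics/v5.png',np.hstack([cv2.resize(a[150:270,140:300],(400,300)),cv2.resize(b[110:230,180:340],(400,300))])[:,:,::-1])
E
```

```text
clock: 15.28
tool_pos: [0.5199, 0.1427, 0.0926]
eef_rot: [-0.534, 0.463, -0.462, 0.536]
contact_force: [-1.0, 0.6, -0.8]
opening: 0.56
at [0.5199 0.1427 0.0926] jaw 8.27 t 15.28 F [-1.   0.6 -0.8] op 49.3
[0.0048, 0.0256, -0.0001] [-0.0002, 0.002, -0.0008] rows 1.0
```

View pics/v5.png

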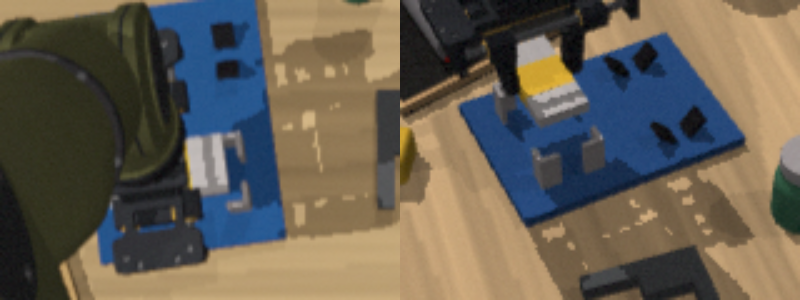

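```bash
python3 -m handwheel '[[[0.005,0.02,0,0,0.002,0],[0.005,0.025,0,0,0.002,0],[0.005,0.025,0,0,0.002,0],[0.005,0.025,0,0,0.002,0]]]'
python3 g.py 0.5198 0.1375 0.067 7.9  0.5198 0.1375 0.021 7.9
```

```text
clock: 15.72
tool_pos: [0.5209, 0.1312, 0.0675]
eef_rot: [0.532, -0.467, 0.467, -0.531]
contact_force: [-0.0, -0.1, -0.5]
opening: 0.555
at [0.5209 0.1312 0.0675] jaw 7.36 t 15.72 F [-0.  -0.1 -0.5] op 48.9
[-0.0064, 0.0005, -0.0003] [0.0004, -0.003, 0.0003] rows 1.0
[0.0, 0.046, 0.0] [0.0, 0.0, 0.0] rows 2.0
```

```bash
python3 -m handwheel '[[[0,0,0,0,0,0],[0,0,0,0,0,0],[0,0,0,0,0,0]]]'
python3 -m handwheel '[[[0,0,0,0,0,0],[0,0,0,0,0,0],[0,0,0,0,0,0]]]'
python3 g.py 0.5198 0.1375 0.067 7.9
```

```text
clock: 15.97
tool_pos: [0.5214, 0.1333, 0.0682]
eef_rot: [-0.531, 0.466, -0.466, 0.532]
contact_force: [0.6, 0.7, -1.5]
opening: 0.56
clock: 16.22
tool_pos: [0.5211, 0.1335, 0.0678]
eef_rot: [-0.532, 0.466, -0.466, 0.532]
contact_force: [0.3, 0.3, -0.7]
opening: 0.557
at [0.5211 0.1335 0.0678] jaw 7.54 t 16.22 F [ 0.3  0.3 -0.7] op 49.0
[-0.0042, 0.0008, -0.0007] [-0.0001, -0.002, -0.0] rows 1.0
```

```bash
python3 -m handwheel '[[[-0.004,0,-0.001,0,-0.002,0],[-0.004,0,-0.001,0,-0.002,0],[-0.004,0.01,-0.001,0,-0.002,0],[-0.004,0.02,-0.001,0,-0.002,0],[-0.004,0.03,-0.001,0,-0.002,0],[-0.004,0.036,-0.001,0,-0.002,0],[-0.004,0.036,-0.001,0,-0.002,0],[-0.004,0.036,-0.001,0,-0.002,0]]]'
python3 g.py 0.5198 0.1375 0.021 7.9
```

```text
clock: 16.88
tool_pos: [0.5191, 0.1369, 0.0309]
eef_rot: [0.534, -0.465, 0.464, -0.533]
contact_force: [0.5, 0.6, -0.7]
opening: 0.56
at [0.5191 0.1369 0.0309] jaw 7.88 t 16.88 F [ 0.5  0.6 -0.7] op 49.3
[-0.0005, 0.0099, 0.0008] [0.0004, -0.0001, 0.0001] rows 1.0
```

Free of contact inside the nest. Lower the last 10 mm.

```bash
python3 -m handwheel '[[[0,0.004,0.001,0,0,0],[0,0.008,0.001,0,0,0],[0,0.0105,0.001,0,0,0],[0,0.0105,0.001,0,0,0]]]'
python3 g.py 0.5198 0.1375 0.021 7.9
```

```text
clock: 17.22
tool_pos: [0.5204, 0.1372, 0.0209]
eef_rot: [0.533, -0.465, 0.464, -0.533]
contact_force: [-0.2, 0.4, -1.0]
opening: 0.562
at [0.5204 0.1372 0.0209] jaw 7.88 t 17.22 F [-0.2  0.4 -1. ] op 49.4
[-0.0003, -0.0001, -0.0006] [0.0001, -0.0001, -0.0] rows 1.0
```

```bash
python3 -m handwheel '[[[0,0.001,0,0,0,0],[0,0.002,0,0,0,0],[0,0.002,0,0,0,0]]]'
python3 -m handwheel '[[[0,0,0,0,0,0],[0,0,0,0,0,0],[0,0,0,0,0,0],[0,0,0,0,0,0]]]' 0.5
python3 -m handwheel '[[[0,-0.03,0,0,0,0],[0,-0.07,0,0,0,0],[0,-0.1,0,0,0,0],[0.04,-0.14,-0.01,0,0,0],[0.08,-0.14,-0.02,0,0,0],[0.12,-0.14,-0.03,0,0,0],[0.16,-0.14,-0.04,0,0,0],[0.2,-0.14,-0.04,0,0,0],[0.24,-0.14,-0.05,0,0,0],[0.28,-0.14,-0.05,0,0,0],[0.3,-0.14,-0.05,0,0,0],[0.3,-0.14,-0.05,0,0,0]]]'
python3 chk.py yellow 0.5205 0.1375 0.138 0.012 v6
python3 - <<'E'
from h import *
for c in('top','side'):
  snapshot(c);print([(np.round(d['bbox']).tolist(),round(d['confidence'],2)) for d in boxes_of('plate_blue',c)[:2]],[(np.round(d['bbox']).tolist(),round(d['confidence'],2)) for d in boxes_of('plate_yellow',c)[:2]])
E
```

```text
clock: 17.47
tool_pos: [0.5205, 0.1373, 0.0206]
eef_rot: [-0.533, 0.464, -0.464, 0.533]
contact_force: [-2.7, -0.0, 12.9]
opening: 0.557
clock: 17.8
tool_pos: [0.5205, 0.1373, 0.019]
eef_rot: [0.533, -0.464, 0.464, -0.533]
contact_force: [0.2, 0.3, -0.4]
opening: 0.749
clock: 18.8
tool_pos: [0.5118, -0.1754, 0.1593]
eef_rot: [0.532, -0.466, 0.469, -0.53]
contact_force: [-0.6, 0.3, -0.1]
opening: 0.75
[190. 209. 237. 237.] [220. 145. 256. 182.]
1 1 (array([0.4954, 0.1537, 0.106 ]), np.float64(0.6955153342036209))
1 0 (array([0.5209, 0.1368, 0.1377]), np.float64(0.6869615095533842))
0 1 (array([0.4828, 0.1515, 0.5121]), np.float64(0.6253396078431374))
[([437.0, 220.0, 479.0, 254.0], 0.76)] [([188.0, 212.0, 237.0, 238.0], 0.65)]
[([292.0, 353.0, 321.0, 415.0], 0.72)] [([225.0, 149.0, 249.0, 172.0], 0.63)]
```

View pics/v6.png

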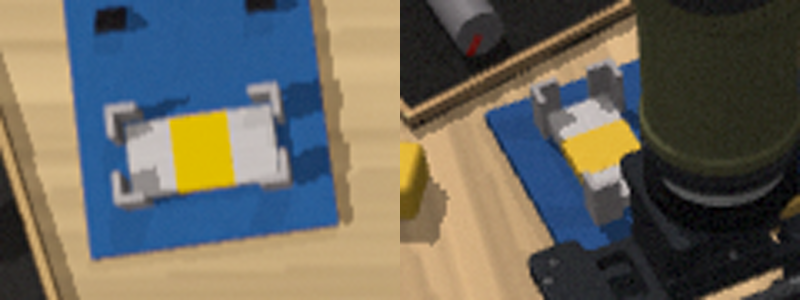

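Yellow lies flat in the nest inside all four angles (top crop, band at (203,150)). Now the blue plate.

```bash
python3 chk.py blue 0.4925 -0.4136 -0.416 0 v7; python3 g.py 0.4925 -0.4136 0.06 -24
```

```text
[429. 217. 480. 255.] [292. 354. 323. 415.]
1 1 (array([ 0.4932, -0.4138, -0.4273]), np.float64(0.183860413790697))
1 0 (array([ 0.4918, -0.4149, -0.4174]), np.float64(0.18898569157392686))
0 1 (array([ 0.4947, -0.411 , -0.4243]), np.float64(0.1574840635842814))
at [ 0.5122 -0.1658  0.1591] jaw 7.98 t 19.3 F [-0.5 -0.8 -0.5] op 65.8
[0.2427, 0.099, -0.0539] [0.0001, 0.1777, -0.0001] rows 7.0
```

```bash
python3 -m handwheel '[[[0.243,0.05,-0.054,0,0.178,0],[0.243,0.05,-0.054,0,0.178,0],[0.243,0.05,-0.054,0,0.178,0],[0.243,0.05,-0.054,0,0.178,0],[0.243,0.06,-0.054,0,0.178,0],[0.243,0.06,-0.054,0,0.178,0],[0.243,0.06,-0.054,0,0.178,0],[0.243,0.08,-0.054,0,0.178,0],[0.243,0.08,-0.054,0,0.178,0],[0.243,0.08,-0.054,0,0.178,0],[0.243,0.08,-0.054,0,0.178,0],[0.243,0.08,-0.054,0,0.178,0]]]' 0.6
python3 - <<'E'
from h import *
for c in('top','side'):
  snapshot(c);print([(np.round(d['bbox']).tolist(),round(d['confidence'],2)) for d in boxes_of('plate_blue',c)[:2]])
E
python3 g.py 0.493 -0.4137 0.06 -24.2 0.493 -0.4137 0.007 -24.2
```

```text
clock: 20.3
tool_pos: [0.493, -0.4142, 0.0801]
eef_rot: [0.384, -0.593, 0.594, -0.385]
contact_force: [0.3, -0.6, -0.1]
opening: 0.801
[([430.0, 220.0, 460.0, 244.0], 0.86), ([180.0, 279.0, 218.0, 312.0], 0.7)]
[([292.0, 365.0, 320.0, 415.0], 0.86), ([328.0, 166.0, 357.0, 207.0], 0.19)]
at [ 0.4925 -0.4147  0.0798] jaw -24.12 t 20.5 F [-0.3  1.   0.7] op 70.4
[-0.0012, 0.0198, 0.0001] [-0.0003, 0.0004, 0.0] rows 1.0
[0.0, 0.053, 0.0] [0.0, 0.0, 0.0] rows 2.0
```

```bash
python3 -m handwheel '[[[0,0.03,0,0,0,0],[0,0.06,0,0,0,0],[0,0.07,0,0,0,0],[0,0.073,0,0,0,0],[0,0.073,0,0,0,0]]]'
python3 -m handwheel '[[[0,0,0,0,0,0],[0,0,0,0,0,0],[0,0,0,0,0,0],[0,0,0,0,0,0],[0,0,0,0,0,0]]]' -1 20
python3 g.py 0.493 -0.4137 0.06 0
python3 -m handwheel '[[[0,-0.04,0,0,0,0],[0,-0.055,0,0,-0.04,0],[0,-0.055,0,0,-0.08,0],[0,-0.055,0,0,-0.12,0],[0,-0.055,0,0,-0.134,0],[0,-0.055,0,0,-0.134,0],[0,-0.055,0,0,-0.134,0]]]'
python3 g.py 0.506 -0.113 0.06 0 0.506 -0.113 0.007 0
```

```text
clock: 20.92
tool_pos: [0.4917, -0.4148, 0.0059]
eef_rot: [-0.384, 0.594, -0.593, 0.384]
contact_force: [-0.4, -0.6, 0.4]
opening: 0.799
clock: 21.33
tool_pos: [0.4926, -0.4155, 0.0074]
eef_rot: [0.384, -0.593, 0.594, -0.385]
contact_force: [0.7, 0.1, 5.4]
opening: 0.563
at [ 0.4926 -0.4155  0.0074] jaw -24.16 t 21.33 F [0.7 0.1 5.4] op 49.6
[-0.0018, -0.0526, -0.0003] [-0.0006, -0.1342, 0.0003] rows 4.0
clock: 21.92
tool_pos: [0.4918, -0.4148, 0.0611]
eef_rot: [-0.499, 0.501, -0.501, 0.499]
contact_force: [-0.5, 0.1, -1.1]
opening: 0.561
at [ 0.4918 -0.4148  0.0611] jaw -0.14 t 21.92 F [-0.5  0.1 -1.1] op 49.3
[-0.3019, 0.0012, 0.0134] [0.0, -0.0008, -0.0001] rows 8.0
[0.0, 0.053, 0.0] [0.0, 0.0, 0.0] rows 2.0
```

```bash
python3 -m handwheel '[[[-0.302,0,0.013,0,0,0],[-0.302,0,0.013,0,0,0],[-0.302,0,0.013,0,0,0],[-0.302,0,0.013,0,0,0],[-0.302,0,0.013,0,0,0],[-0.302,0,0.013,0,0,0],[-0.302,0,0.013,0,0,0],[-0.302,0,0.013,0,0,0],[-0.302,0,0.013,0,0,0],[-0.302,0,0.013,0,0,0],[-0.302,0,0.013,0,0,0]]]'
python3 -m handwheel '[[[0,0,0,0,0,0],[0,0.03,0,0,0,0],[0,0.045,0,0,0,0],[0,0.05,0,0,0,0],[0,0.05,0,0,0,0],[0,0.05,0,0,0,0]]]'
python3 g.py 0.506 -0.113 0.0075 0
```

```text
clock: 22.83
tool_pos: [0.5053, -0.115, 0.0612]
eef_rot: [0.499, -0.5, 0.501, -0.499]
contact_force: [0.3, -1.3, -0.5]
opening: 0.56
clock: 23.33
tool_pos: [0.5051, -0.114, 0.0113]
eef_rot: [0.5, -0.5, 0.501, -0.499]
contact_force: [-0.1, 0.5, -1.1]
opening: 0.562
at [ 0.5051 -0.114   0.0113] jaw -0.14 t 23.33 F [-0.1  0.5 -1.1] op 49.4
[-0.001, 0.0038, 0.0009] [0.0, -0.0008, 0.0001] rows 1.0
```

Slide home as before: down to the bench, +x, then +y with a light grip.

```bash
python3 -m handwheel '[[[0,0.004,0,0,0,0],[0,0.004,0.004,0,0,0],[0,0.004,0.009,0,0,0],[0,0.004,0.013,0,0,0],[0,0.004,0.016,0,0,0],[0,0.004,0.018,0,0,0],[0,0.004,0.020,0,0,0],[0,0.004,0.022,0,0,0],[0,0.004,0.023,0,0,0],[0,0.004,0.023,0,0,0]]]' -1 10
python3 -m handwheel '[[[-0.003,0,0,0,0,0],[-0.006,0,0,0,0,0],[-0.008,0,0,0,0,0],[-0.009,0,0,0,0,0],[-0.010,0,0,0,0,0],[-0.011,0,0,0,0,0],[-0.012,0,0,0,0,0],[-0.013,0,0,0,0,0],[-0.014,0,0,0,0,0],[-0.014,0,0,0,0,0]]]'
python3 g.py 0.526 -0.104 0.006 0
```

```text
clock: 24.17
tool_pos: [0.5246, -0.1129, 0.0071]
eef_rot: [-0.501, 0.502, -0.498, 0.498]
contact_force: [-6.0, -0.3, 4.9]
opening: 0.569
clock: 25.0
tool_pos: [0.5246, -0.1057, 0.0071]
eef_rot: [0.502, -0.501, 0.502, -0.495]
contact_force: [-5.8, -11.7, 1.3]
opening: 0.561
at [ 0.5246 -0.1057  0.0071] jaw -0.36 t 25.0 F [ -5.8 -11.7   1.3] op 49.4
[-0.0017, 0.0011, 0.0014] [0.0017, -0.002, 0.0025] rows 1.0
```

```bash
python3 -m handwheel '[[[0,0,0,0,0,0],[0,0,0,0,0,0],[0,0,0,0,0,0],[0,0,0,0,0,0]]]' 0.5
python3 -m handwheel '[[[0,-0.03,0,0,0,0],[0,-0.06,0,0,0,0],[0.04,-0.06,0,0,0,0],[0.08,-0.06,0,0,0,0],[0.095,-0.06,0,0,0,0],[0.095,-0.06,0,0,0,0],[0.095,-0.06,0,0,0,0],[0.095,-0.06,0,0,0,0],[0.095,-0.03,0,0,0,0],[0.095,-0.005,0,0,0,0],[0.095,0,0,0,0,0],[0.095,0,0,0,0,0]]]' -1
python3 g.py 0.526 -0.172 0.007 0
```

```text
clock: 25.33
tool_pos: [0.5288, -0.098, 0.0072]
eef_rot: [-0.5, 0.5, -0.5, 0.501]
contact_force: [-0.4, 0.4, -0.7]
opening: 0.752
clock: 26.33
tool_pos: [0.5271, -0.1913, 0.0056]
eef_rot: [-0.501, 0.501, -0.498, 0.5]
contact_force: [0.3, 0.2, -0.3]
opening: 0.009
at [ 0.5271 -0.1913  0.0056] jaw 0.11 t 26.33 F [ 0.3  0.2 -0.3] op 0.8
[-0.0194, -0.0014, -0.0011] [0.0012, 0.0006, -0.0009] rows 1.0
```

```bash
python3 -m handwheel '[[[-0.012,0,0,0,0,0],[-0.020,0,0,0,0,0],[-0.024,0,0,0,0,0],[-0.026,0,0,0,0,0],[-0.028,0,0,0,0,0],[-0.030,0,0,0,0,0],[-0.032,0,0,0,0,0],[-0.033,0,0,0,0,0],[-0.033,0,0,0,0,0]]]'
python3 g.py 0.526 -0.172 0.007 0
python3 -m handwheel '[[[0.02,0,0,0,0,0],[0.03,0,-0.03,0,0,0],[0.03,0,-0.07,0,0,0],[-0.01,0,-0.07,0,0,0],[-0.045,0,-0.07,0,0,0],[-0.056,0,-0.064,0,0,0],[-0.056,0,-0.055,0,0,0],[-0.056,0,-0.05,0,0,0],[-0.056,0,-0.046,0,0,0],[-0.056,0,-0.043,0,0,0],[-0.056,0,-0.042,0,0,0],[-0.056,0,-0.042,0,0,0]]]'
python3 g.py 0.486 -0.104 0.007 0
```

```text
clock: 27.08
tool_pos: [0.5287, -0.1651, 0.0079]
eef_rot: [0.5, -0.499, 0.503, -0.498]
contact_force: [0.5, -7.1, 2.5]
opening: 0.005
at [ 0.5287 -0.1651  0.0079] jaw -0.23 t 27.08 F [ 0.5 -7.1  2.5] op 0.5
[0.0069, 0.0009, -0.0027] [-0.0008, -0.0013, 0.0017] rows 1.0
clock: 28.08
tool_pos: [0.4856, -0.1056, 0.0071]
eef_rot: [-0.5, 0.501, -0.5, 0.499]
contact_force: [-0.3, -0.7, 0.5]
opening: 0.004
at [ 0.4856 -0.1056  0.0071] jaw -0.11 t 28.08 F [-0.3 -0.7  0.5] op 0.3
[-0.0016, 0.0001, 0.0004] [0.0003, -0.0006, 0.0001] rows 1.0
```

```bash
python3 -m handwheel '[[[0,0,0.002,0,0,0],[0,0,0.004,0,0,0],[0,0,0.005,0,0,0],[0,0,0.006,0,0,0],[0,0,0.007,0,0,0],[0,0,0.007,0,0,0]]]'
python3 -m handwheel '[[[0,0,-0.02,0,0,0],[0,-0.04,-0.02,0,0,0],[0,-0.07,0.01,0,0,0],[0,-0.07,0.032,0,0,0],[0,-0.07,0.032,0,0,0],[0,-0.07,0.032,0,0,0],[0,-0.07,0.032,0,0,0],[0,-0.07,0.032,0,0,0],[0,-0.07,0.032,0,0,0],[0,-0.07,0.032,0,0,0]]]' 0.5
python3 g.py 0.5245 -0.104 0.007 0
python3 - <<'E'
from h import *
a=snapshot('top');b=snapshot('side')
cv2.imwrite('pics/v7.png',np.hstack([cv2.resize(a[150:270,250:410],(400,300)),cv2.resize(b[190:310,190:350],(400,300))])[:,:,::-1])
E
```

```text
clock: 28.58
tool_pos: [0.486, -0.1055, 0.0069]
eef_rot: [-0.502, 0.504, -0.497, 0.496]
contact_force: [-11.0, -1.9, 7.6]
opening: 0.004
clock: 29.42
tool_pos: [0.5241, -0.105, 0.0767]
eef_rot: [-0.5, 0.501, -0.5, 0.499]
contact_force: [-0.3, 0.5, -0.4]
opening: 0.736
at [ 0.5241 -0.105   0.0767] jaw -0.06 t 29.42 F [-0.3  0.5 -0.4] op 64.8
[-0.0009, 0.0697, 0.0005] [0.0005, -0.0003, -0.0001] rows 2.0
```

View pics/v7.png

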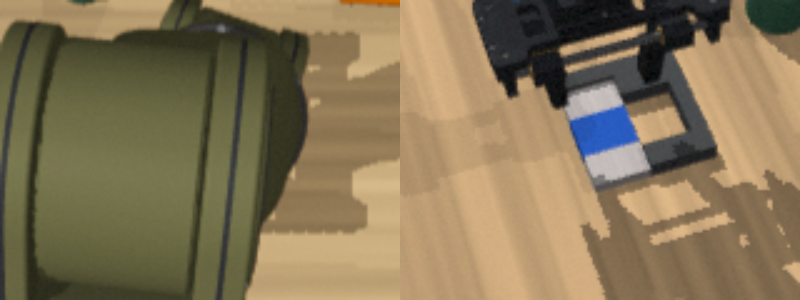

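Blue is squared in the stop (side view, flush along the wall at (640,155)). Both nudges stopped solidly at the same positions as for yellow. Grip it and carry it to the nest.

```bash
python3 -m handwheel '[[[-0.001,0.03,0.001,0,0,0],[-0.001,0.055,0.001,0,0,0],[-0.001,0.067,0.001,0,0,0],[-0.001,0.0695,0.001,0,0,0],[-0.001,0.0695,0.001,0,0,0]]]' 0.5
python3 -m handwheel '[[[0,0,0,0,0,0],[0,0,0,0,0,0],[0,0,0,0,0,0],[0,0,0,0,0,0],[0,0,0,0,0,0]]]' -1 25
python3 -m handwheel '[[[0,-0.03,0.001,0,0,0],[0,-0.07,0.001,0,0,0],[0,-0.085,0.001,0,0,0],[-0.04,-0.085,0,0,-0.01,0],[-0.08,-0.085,0,0,-0.02,0],[-0.12,-0.085,0,0,-0.03,0],[-0.16,-0.085,-0.002,0,-0.044,0],[-0.2,-0.085,-0.004,0,-0.044,0],[-0.23,-0.085,-0.004,0,-0.044,0],[-0.241,-0.085,-0.004,0,-0.044,0],[-0.241,-0.085,-0.004,0,-0.044,0]]]'
python3 -m handwheel '[[[0,0,0,0,0,0],[0,0,0,0,0,0],[0,0,0,0,0,0],[0,0,0,0,0,0],[0,0,0,0,0,0]]]'
python3 g.py 0.5200 0.1373 0.067 7.9
```

```text
clock: 29.93
tool_pos: [0.5255, -0.104, 0.0071]
eef_rot: [-0.5, 0.501, -0.5, 0.499]
contact_force: [0.1, -0.5, 0.9]
opening: 0.753
clock: 30.35
tool_pos: [0.5245, -0.1041, 0.0085]
eef_rot: [-0.5, 0.501, -0.5, 0.499]
contact_force: [-4.7, -0.6, 6.7]
opening: 0.56
clock: 31.27
tool_pos: [0.5227, 0.1419, 0.0929]
eef_rot: [-0.533, 0.463, -0.462, 0.536]
contact_force: [-0.3, 0.2, -1.4]
opening: 0.557
clock: 31.68
tool_pos: [0.5225, 0.1355, 0.0927]
eef_rot: [0.533, -0.465, 0.465, -0.532]
contact_force: [-0.7, 0.1, -0.5]
opening: 0.562
at [0.5225 0.1355 0.0927] jaw 7.74 t 31.68 F [-0.7  0.1 -0.5] op 49.4
[-0.0021, 0.0257, -0.0023] [0.0, -0.0009, 0.0002] rows 1.0
```

```bash
python3 -m handwheel '[[[-0.002,0.01,-0.002,0,-0.001,0],[-0.002,0.02,-0.002,0,-0.001,0],[-0.002,0.026,-0.002,0,-0.001,0],[-0.002,0.026,-0.002,0,-0.001,0],[-0.002,0.035,-0.002,0,-0.001,0],[-0.002,0.045,-0.002,0,-0.001,0],[-0.002,0.055,-0.002,0,-0.001,0],[-0.002,0.057,-0.002,0,-0.001,0],[-0.002,0.057,-0.002,0,-0.001,0]]]'
python3 g.py 0.5200 0.1373 0.033 7.9
```

```text
clock: 32.43
tool_pos: [0.5193, 0.1387, 0.0345]
eef_rot: [0.534, -0.464, 0.463, -0.533]
contact_force: [-0.5, 0.4, -1.4]
opening: 0.556
at [0.5193 0.1387 0.0345] jaw 8.07 t 32.43 F [-0.5  0.4 -1.4] op 48.9
[0.0014, 0.0015, 0.0005] [0.0006, 0.0009, 0.0] rows 1.0
```

```bash
python3 -m handwheel '[[[0.001,0.001,0,0,0.001,0],[0.001,0.002,0,0,0.001,0],[0.001,0.0025,0,0,0.001,0],[0.001,0.0025,0,0,0.001,0]]]'
python3 -m handwheel '[[[0,0,0,0,0,0],[0,0,0,0,0,0],[0,0,0,0,0,0],[0,0,0,0,0,0]]]' 0.5
python3 -m handwheel '[[[0,-0.03,0,0,0,0],[0,-0.07,0,0,0,0],[0,-0.1,0,0,0,0],[0.04,-0.14,-0.01,0,0,0],[0.08,-0.14,-0.02,0,0,0],[0.12,-0.14,-0.03,0,0,0],[0.16,-0.14,-0.04,0,0,0],[0.2,-0.14,-0.04,0,0,0],[0.24,-0.14,-0.05,0,0,0],[0.28,-0.14,-0.05,0,0,0],[0.3,-0.14,-0.05,0,0,0],[0.3,-0.14,-0.05,0,0,0]]]' 1
cat > barview.py <<'E'
from h import *
a=snapshot('top');b=snapshot('side')
cv2.imwrite('pics/v8t.png',a[:,:,::-1]);cv2.imwrite('pics/v8s.png',b[:,:,::-1])
cv2.imwrite('pics/v8.png',np.vstack([np.hstack([cv2.resize(a[180:270,160:280],(400,300)),cv2.resize(b[120:210,190:310],(400,300))]),np.hstack([cv2.resize(a[170:320,50:250],(400,300)),cv2.resize(b[70:160,130:250],(400,300),interpolation=cv2.INTER_CUBIC)])])[:,:,::-1])
for c in('top','side'):
  print([(np.round(d['bbox']).tolist(),round(d['confidence'],2)) for n in('bar_grey','roll_board','plate_blue') for d in boxes_of(n,c)[:1]])
E
python3 barview.py
```

```text
clock: 32.77
tool_pos: [0.5204, 0.1379, 0.0333]
eef_rot: [-0.533, 0.464, -0.465, 0.533]
contact_force: [-0.3, -0.0, -0.3]
opening: 0.559
clock: 33.1
tool_pos: [0.5203, 0.1379, 0.0333]
eef_rot: [-0.533, 0.464, -0.464, 0.533]
contact_force: [0.1, -0.3, 0.2]
opening: 0.745
clock: 34.1
tool_pos: [0.5116, -0.1747, 0.1737]
eef_rot: [0.532, -0.465, 0.469, -0.53]
contact_force: [-0.3, -0.7, -0.6]
opening: 0.998
[([78.0, 240.0, 148.0, 270.0], 0.95), ([52.0, 175.0, 174.0, 312.0], 0.64), ([191.0, 211.0, 233.0, 238.0], 0.93)]
[([168.0, 90.0, 206.0, 135.0], 0.93), ([139.0, 72.0, 248.0, 159.0], 0.56), ([223.0, 142.0, 247.0, 174.0], 0.83)]
```

View pics/v8.png

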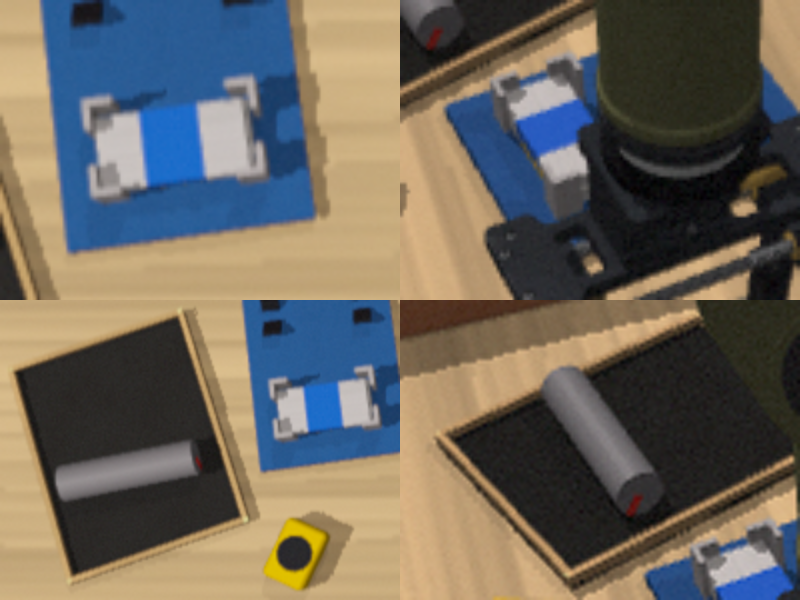

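Both plates are stacked in the nest, with blue on top (upper-left crop). The grey bar is undisturbed, with its red mark visible on the -y end cap at lower-right (632,503). Now fit the bar, the board and the line angle.

```bash
cat > bar.py <<'E'
import sys;from fit import *
np.set_printoptions(precision=4,suppress=True)
def cyl(p,L=.15,rad=.02):
    t=np.linspace(0,2*np.pi,40);return [np.array([[rad*np.cos(a),y,rad*np.sin(a)] for a in t for y in(-L/2,L/2)])]
def barfit(a,p0,z,cams=('top','side')):
    ms={}
    for c in cams:
        uv=np.array([proj(c,q) for q in pose(cyl(0)[0],p0,z)]);lo,hi=uv.min(0)-9,uv.max(0)+9
        roi=[max(0,int(lo[0])),max(0,int(lo[1])),min(560,int(hi[0])),min(420,int(hi[1]))]
        ms[c]=mask(a[c],roi,lambda h,s,v:((s<60)&(v>48)&(v<200))|((s>100)&((h<8)|(h>172))&(v>50)))
    return fit(cyl,p0,ms,z)
def line(a,p,z,cam):
    # red pixels on the end cap (-y end) -> angle from up, towards +x of bar frame
    e=pose(np.array([[0,-.075,0]]),p,z)[0];ex=np.array([np.cos(p[2]),np.sin(p[2]),0]);ey=np.array([-ex[1],ex[0],0])
    hsv=cv2.cvtColor(a[cam],cv2.COLOR_RGB2HSV).astype(int);red=(hsv[...,1]>90)&((hsv[...,0]<8)|(hsv[...,0]>172))&(hsv[...,2]>45)
    uv=proj(cam,e).round().astype(int);o=[]
    for v in range(uv[1]-16,uv[1]+17):
        for u in range(uv[0]-16,uv[0]+17):
            if 0<=v<420 and 0<=u<560 and red[v,u]:
                O,d=ray(cam,u,v);X=O+d*(((e-O)@ey)/(d@ey))-e;o.append([X@ex*1e3,X[2]*1e3,u,v])
    return np.array(o)
if __name__=='__main__':
    a={'top':cv2.imread('pics/v8t.png')[:,:,::-1].copy(),'side':cv2.imread('pics/v8s.png')[:,:,::-1].copy()}
    c=at('top',113,255,.026)
    for cams in(('top','side'),('top',),('side',)): 
        f=barfit(a,[c[0],c[1],.17],.026,cams);print(cams,f)
        if len(cams)==2:p=f[0]
    for cam in a: print(cam,line(a,p,.026,cam).round(1).tolist())
    # board corners (top-crop px: crop x/2+50, y/2+170), lip top z .014
    for u,v in((15,372),(185,312),(246,518),(70,582)): print(at('top',u/2+50,(v-300)/2+170,.014))
E
python3 bar.py
```

```text
('top', 'side') (array([0.4496, 0.3578, 0.1985]), np.float64(0.07286626324553144))
('top',) (array([0.4484, 0.3579, 0.2044]), np.float64(0.051450638394892834))
('side',) (array([0.4505, 0.3567, 0.1943]), np.float64(0.06912736766094539))
top [[-0.2, -11.5, 148.0, 248.0], [-2.6, -10.1, 148.0, 249.0], [-1.6, -19.5, 149.0, 249.0], [-5.1, -8.6, 148.0, 250.0], [-4.1, -18.0, 149.0, 250.0], [-7.6, -7.1, 148.0, 251.0], [-6.6, -16.5, 149.0, 251.0], [-5.6, -26.0, 150.0, 251.0], [-9.1, -15.0, 149.0, 252.0], [-8.1, -24.5, 150.0, 252.0], [-11.5, -13.5, 149.0, 253.0], [-10.6, -23.0, 150.0, 253.0], [-13.1, -21.5, 150.0, 254.0]]
side [[-3.2, -1.6, 200.0, 128.0], [-0.5, -2.8, 201.0, 128.0], [2.2, -4.0, 202.0, 128.0], [-3.6, -4.8, 200.0, 129.0], [-1.0, -6.1, 201.0, 129.0], [1.7, -7.3, 202.0, 129.0], [-6.7, -6.9, 199.0, 130.0], [-4.1, -8.1, 200.0, 130.0], [-1.4, -9.4, 201.0, 130.0], [-7.2, -10.1, 199.0, 131.0], [-4.5, -11.4, 200.0, 131.0], [-1.9, -12.6, 201.0, 131.0], [-10.3, -12.2, 198.0, 132.0], [-7.7, -13.4, 199.0, 132.0], [-5.0, -14.7, 200.0, 132.0], [-10.8, -15.5, 198.0, 133.0], [-8.1, -16.7, 199.0, 133.0], [-5.4, -18.0, 200.0, 133.0], [-11.2, -18.8, 198.0, 134.0], [-8.6, -20.1, 199.0, 134.0]]
[0.5613 0.4966 0.014 ]
[0.632  0.3045 0.014 ]
[0.3945 0.2252 0.014 ]
[0.3242 0.4179 0.014 ]
```

The line points about 28° past straight down toward the bar's -x. It therefore needs about 152° of roll toward +x, roughly 53 mm, and the rolling board has that room. I'll cage the bar between the fingers and roll it.

```bash
python3 g.py 0.4496 0.3578 0.10 11.5
python3 -m handwheel '[[[-0.53,-0.04,-0.01,0,0,0],[-0.53,-0.04,-0.01,0,0,0],[-0.53,-0.04,-0.01,0,0,0],[-0.53,-0.04,-0.01,0,0,0],[-0.53,-0.04,-0.01,0,0,0],[-0.53,-0.04,-0.01,0,0,0],[-0.53,-0.04,-0.01,0,0,0],[-0.53,-0.04,-0.01,0,0,0],[-0.53,-0.04,-0.01,0,0,0],[-0.53,-0.04,-0.01,0,0,0],[-0.53,-0.04,-0.01,0,0,0],[-0.53,-0.04,-0.01,0,0,0]]]' 1
python3 g.py 0.4496 0.3578 0.10 11.5 0.4496 0.3578 0.013 11.5
```

```text
at [ 0.512  -0.1646  0.173 ] jaw 8.03 t 34.5 F [ 0.1 -0.2  0.4] op 87.7
[-0.5259, 0.0735, 0.0113] [0.0, -0.0193, -0.0003] rows 13.0
clock: 35.5
tool_pos: [0.4325, 0.329, 0.211]
eef_rot: [0.534, -0.464, 0.464, -0.534]
contact_force: [1.0, 0.3, -0.5]
opening: 1.002
at [0.4325 0.329  0.211 ] jaw 8.0 t 35.5 F [ 1.   0.3 -0.5] op 88.2
[-0.0261, 0.111, 0.021] [0.0001, -0.0195, -0.0001] rows 3.0
[0.0, 0.087, 0.0] [0.0, 0.0, 0.0] rows 3.0
```

```bash
python3 -m handwheel '[[[-0.026,0.02,0.021,0,-0.0195,0],[-0.026,0.06,0.021,0,-0.0195,0],[-0.026,0.1,0.021,0,-0.0195,0],[-0.026,0.111,0.021,0,-0.0195,0],[-0.026,0.111,0.021,0,-0.0195,0],[-0.026,0.111,0.021,0,-0.0195,0]]]'
python3 -m handwheel '[[[0,0,0,0,0,0],[0,0,0,0,0,0],[0,0,0,0,0,0]]]'
python3 g.py 0.4496 0.3578 0.013 11.5
python3 - <<'E'
from h import *
a=snapshot('top');b=snapshot('side')
cv2.imwrite('pics/v9.png',np.hstack([cv2.resize(a[180:330,40:240],(400,300)),cv2.resize(b[60:180,110:270],(400,300),interpolation=cv2.INTER_CUBIC)])[:,:,::-1])
E
```

```text
clock: 36.0
tool_pos: [0.4514, 0.3548, 0.1004]
eef_rot: [0.547, -0.448, 0.448, -0.547]
contact_force: [-0.1, -1.0, -0.4]
opening: 1.0
clock: 36.25
tool_pos: [0.4524, 0.3555, 0.1017]
eef_rot: [-0.546, 0.448, -0.448, 0.548]
contact_force: [-0.0, -1.2, 0.1]
opening: 0.999
at [0.4524 0.3555 0.1017] jaw 11.38 t 36.25 F [-0.  -1.2  0.1] op 87.9
[-0.0026, 0.0887, -0.0025] [-0.001, -0.0007, -0.0006] rows 3.0
```

View pics/v9.png

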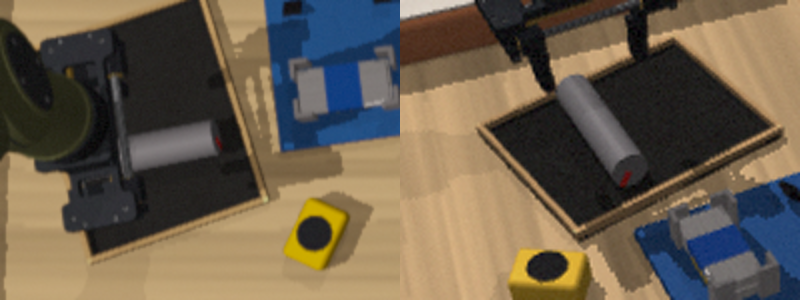

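Gripper is over the bar's middle with the jaws across it. Descend, narrow to a cage, then roll +x.

```bash
python3 -m handwheel '[[[-0.0025,0.03,-0.0025,0,0,0],[-0.0025,0.06,-0.0025,0,0,0],[-0.0025,0.08,-0.0025,0,0,0],[-0.0025,0.088,-0.0025,0,0,0],[-0.0025,0.088,-0.0025,0,0,0]]]' 1
python3 -m handwheel '[[[0,0,0,0,0,0],[0,0,0,0,0,0],[0,0,0,0,0,0],[0,0,0,0,0,0],[0,0,0,0,0,0],[0,0,0,0,0,0]]]' 0.05 5
python3 g.py 0.4496 0.3578 0.013 11.5
python3 - <<'E'
from bar import *
a={'side':snapshot('side')};cv2.imwrite('pics/s9.png',a['side'][:,:,::-1])
L=line(a,[.4496,.3578,.1985],.026,'side');print(L[:,:2].mean(0),len(L))
E
```

```text
clock: 36.77
tool_pos: [0.4476, 0.3562, 0.0105]
eef_rot: [0.548, -0.448, 0.448, -0.546]
contact_force: [0.4, -0.1, -0.2]
opening: 1.001
clock: 37.27
tool_pos: [0.4486, 0.3571, 0.0123]
eef_rot: [-0.547, 0.448, -0.448, 0.548]
contact_force: [0.2, 0.2, -0.0]
opening: 0.567
at [0.4486 0.3571 0.0123] jaw 11.41 t 37.27 F [ 0.2  0.2 -0. ] op 49.9
[-0.0005, -0.0007, 0.0011] [-0.0002, -0.0005, -0.0002] rows 1.0
[ -4.8675 -10.7448] 20
```

```bash
python3 -m handwheel '[[[0,0,0.003,0,0,0],[0,0,0.006,0,0,0],[0,0,0.009,0,0,0],[0,0,0.012,0,0,0],[0,0,0.015,0,0,0],[0,0,0.018,0,0,0],[0,0,0.021,0,0,0],[0,0,0.024,0,0,0],[0,0,0.027,0,0,0],[0,0,0.029,0,0,0],[0,0,0.030,0,0,0],[0,0,0.030,0,0,0]]]'
cat > ang.py <<'E'
import sys;from bar import *
a={'side':snapshot('side'),'top':snapshot('top')};t=r.get_state();p=t['tool_pos'];op=t['opening']*88
z=float(sys.argv[1]);p0=[float(v) for v in sys.argv[2:5]] if len(sys.argv)>2 else [p[0]+.003,p[1],.1985]
f,c=barfit(a,p0,z,('side',));L=line(a,f,z,'side')
if len(L): 
    m=L[:,:2].mean(0);print('n',len(L),'mean',m,'phi',np.degrees(np.arctan2(m[0],m[1])),'range',L[:,:2].min(0),L[:,:2].max(0))
print('tool',p,'op',op,'bar',f,c,'F',t['contact_force'],'t',t['clock'])
e=proj('side',pose(np.array([[0,-.075,0]]),f,z)[0]).astype(int)
cv2.imwrite('pics/ang.png',cv2.resize(a['side'][max(0,e[1]-50):e[1]+25,max(0,e[0]-60):e[0]+40],(800,600),interpolation=cv2.INTER_CUBIC)[:,:,::-1])
E
python3 ang.py .026
```

```text
clock: 38.32
tool_pos: [0.4782, 0.3629, 0.0118]
eef_rot: [-0.547, 0.448, -0.448, 0.547]
contact_force: [0.4, -0.2, -0.2]
opening: 0.526
n 71 mean [-20.9469  28.2726] phi -36.534342206894074 range [-36.9228  -4.4688] [ 2.3919 66.2007]
tool [0.4777 0.3628 0.0117] op 46.293416617973385 bar [0.4809 0.3629 0.1548] 0.42690716911764703 F [-0.1563  0.7635 -0.5314] t 38.4167
```

View pics/ang.png

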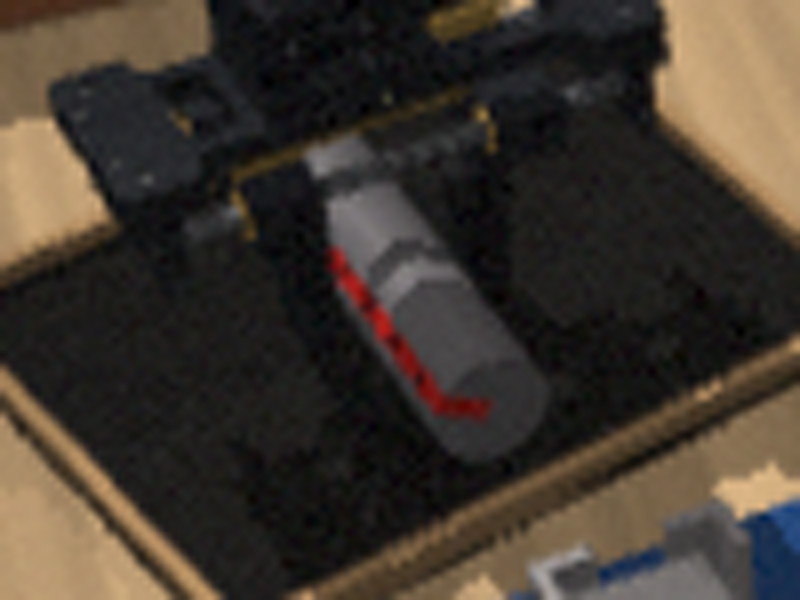

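```bash
cat > ang2.py <<'E'
import sys;from bar import *
def half(p):
    t=np.linspace(0,2*np.pi,40);return [np.array([[.02*np.cos(a),y,.02*np.sin(a)] for a in t for y in(-.075,-.03)])]
def run(a,p0,z):
    uv=np.array([proj('side',q) for q in pose(half(0)[0],p0,z)]);lo,hi=uv.min(0)-4,uv.max(0)+5
    roi=[int(lo[0]),int(lo[1]),int(hi[0]),int(hi[1])]
    m=mask(a,roi,lambda h,s,v:((s<60)&(v>52)&(v<200))|((s>100)&((h<8)|(h>172))&(v>70)))
    # ignore mask pixels belonging to the covered part: cut beyond the y=-.03 section
    c=get_calibration('side');T=np.array(c['T']);mm=m[0].copy()
    ey=np.array([-np.sin(p0[2]),np.cos(p0[2]),0])
    q0=proj('side',pose(np.array([[0,-.03,0.]]),p0,z)[0]);q1=proj('side',pose(np.array([[0,-.075,0.]]),p0,z)[0]);d=(q1-q0)/np.linalg.norm(q1-q0)
    V,U=np.mgrid[roi[1]:roi[3],roi[0]:roi[2]];cut=((U-q0[0])*d[0]+(V-q0[1])*d[1])>6
    def cost(p):
        A=render('side',[pose(h,p,z) for h in half(p)],roi);return (np.abs(A-mm)*cut).sum()/(mm*cut).sum()
    o=minimize(cost,p0,method='Nelder-Mead',options=dict(initial_simplex=np.vstack([p0,np.array(p0)+np.diag([.005,.005,.06])]),xatol=1e-4,fatol=1e-4))
    p=o.x;hsv=cv2.cvtColor(a,cv2.COLOR_RGB2HSV).astype(int);red=(hsv[...,1]>110)&((hsv[...,0]<8)|(hsv[...,0]>172))&(hsv[...,2]>60)
    ex=np.array([np.cos(p[2]),np.sin(p[2]),0]);ey=np.array([-ex[1],ex[0],0]);C=np.array([p[0],p[1],z]);S_,K=[],[]
    for v,u in zip(*np.where(red[roi[1]-25:roi[3],roi[0]-35:roi[2]])):
        v+=roi[1]-25;u+=roi[0]-35
        O,D=ray('side',u,v);o2=np.array([(O-C)@ex,O[2]-z]);d2=np.array([D@ex,D[2]]);y0,dy=(O-C)@ey,D@ey
        A,B,G=d2@d2,o2@d2,o2@o2-4e-4;disc=B*B-A*G
        if disc>0:
            s=(-B-np.sqrt(disc))/A;y=y0+dy*s
            if -.074<y<.075:X=o2+d2*s;S_.append(np.degrees(np.arctan2(X[0],X[1])));continue
        s=(-.075-y0)/dy;X=o2+d2*s
        if np.linalg.norm(X)<.022:K.append(X*1e3)
    print('fit',p,round(o.fun,3),'surface n',len(S_),'phi med',np.median(S_) if S_ else None,np.percentile(S_,[10,90]) if S_ else '')
    if K:
        K=np.array(K);g=K[np.linalg.norm(K,axis=1)>8];print('cap n',len(K),'phi',np.degrees(np.arctan2(*(g if len(g) else K).mean(0))))
    return p
if __name__=='__main__':
    a=snapshot('side');s=r.get_state();p=s['tool_pos'];print('tool',p,'op',s['opening']*88,'F',s['contact_force'],'t',s['clock'])
    dx=float(sys.argv[1]);z=float(sys.argv[2]);y=float(sys.argv[3])
    run(a,[p[0]+dx*np.cos(y),p[1]+dx*np.sin(y),y],z)
E
python3 ang2.py .003 .026 .2
python3 - <<'E'
from ang2 import *
a=cv2.imread('pics/v8s.png')[:,:,::-1].copy();run(a,[.4496,.3578,.1985],.026)
E
```

```text
tool [0.4776 0.3628 0.0117] op 46.22745849097243 F [-0.1612 -0.4613  0.1493] t 38.4667
fit [0.4783 0.3864 0.1396] 0.616 surface n 43 phi med -64.7454461539637 [-78.1564 -53.671 ]
cap n 34 phi -128.01662817255234
fit [0.4431 0.3851 0.231 ] 0.679 surface n 0 phi med None
```

```bash
cat > cap.py <<'E'
import sys;from h import *
# cap.py u0 v0 u1 v1 yaw : angle of the mark centre->rim on the -y cap, from up towards +x
u0,v0,u1,v1,yaw=map(float,sys.argv[1:])
ex=np.array([np.cos(yaw),np.sin(yaw),0]);ey=np.array([-ex[1],ex[0],0])
e=at('side',u0,v0,.026);O,d=ray('side',u1,v1);X=O+d*(((e-O)@ey)/(d@ey))-e
print(X@ex*1e3,X[2]*1e3,'phi',np.degrees(np.arctan2(X@ex,X[2])),'cap',e)
E
python3 - <<'E'
from ang2 import *
from h import *
s=r.get_state();p=s['tool_pos']
e=proj('side',pose(np.array([[0,-.075,0]]),[.4809,.3629,.1548],.026)[0]).astype(int);o=e-[60,50];print('crop origin',o)
a=cv2.imread('pics/v8s.png')[:,:,::-1].copy();h=cv2.cvtColor(a,cv2.COLOR_RGB2HSV)
print(h[128,180:215].tolist());print(h[115,170:205,1:].tolist())
import subprocess
for q in((491,410,437,402),):
    q=np.array(q)/8+np.r_[o,o];print(subprocess.run(['python3','cap.py',*map(str,q),'.19'],capture_output=True,text=True).stdout)
E
```

```text
crop origin [151  73]
[[173, 26, 39], [10, 25, 31], [10, 28, 27], [20, 26, 30], [42, 41, 31], [30, 35, 29], [8, 31, 33], [15, 16, 31], [150, 10, 26], [0, 0, 30], [140, 27, 28], [0, 11, 23], [0, 26, 29], [143, 15, 66], [160, 10, 77], [150, 17, 60], [150, 11, 47], [173, 20, 50], [150, 15, 50], [163, 32, 56], [179, 119, 73], [2, 120, 70], [2, 112, 64], [0, 15, 52], [126, 26, 50], [140, 14, 54], [120, 10, 51], [30, 5, 50], [30, 12, 41], [0, 10, 26], [0, 8, 32], [30, 9, 27], [0, 39, 26], [10, 25, 31], [38, 54, 38]]
[[46, 33], [72, 32], [31, 25], [0, 34], [60, 30], [27, 28], [53, 29], [28, 37], [18, 28], [8, 31], [30, 34], [24, 32], [70, 29], [25, 31], [8, 64], [15, 84], [6, 88], [8, 97], [12, 106], [9, 108], [7, 114], [11, 119], [8, 127], [10, 132], [9, 136], [10, 129], [11, 121], [9, 116], [7, 109], [7, 106], [13, 98], [12, 85], [15, 52], [15, 34], [7, 35]]
-17.730096034667337 11.401557040752518 phi -57.25645552973896 cap [0.4947232  0.28533749 0.026     ]
```

```bash
sed -i 's/(v>52)/(v>43)/' ang2.py
python3 - <<'E'
from ang2 import *
a=cv2.imread('pics/v8s.png')[:,:,::-1].copy();run(a,[.4496,.3578,.1985],.026)
E
python3 ang2.py .003 .026 .2
```

```text
fit [0.4508 0.3581 0.1853] 0.084 surface n 0 phi med None 
cap n 18 phi -153.31514507977036
tool [0.4776 0.3628 0.0117] op 46.08199776836675 F [ 0.2462 -0.6981 -0.5417] t 38.5167
fit [0.4767 0.3638 0.2292] 0.161 surface n 61 phi med -55.23272450302307 [-66.5955 -46.1677]
cap n 18 phi -68.49356378576374
```

```bash
python3 -m handwheel '[[[0,0,0.003,0,0,0],[0,0,0.006,0,0,0],[0,0,0.009,0,0,0],[0,0,0.012,0,0,0],[0,0,0.014,0,0,0],[0,0,0.016,0,0,0],[0,0,0.017,0,0,0],[0,0,0.0175,0,0,0],[0,0,0.0175,0,0,0],[0,0,0.0175,0,0,0]]]'
python3 ang2.py .003 .026 .2
python3 - <<'E'
from h import *
p=r.get_state()['tool_pos'];a=snapshot('side');e=proj('side',[p[0]+.018,p[1]-.075,.026]).astype(int);o=e-[60,50];print(o)
cv2.imwrite('pics/v11.png',cv2.resize(a[o[1]:o[1]+75,o[0]:o[0]+100],(800,600),interpolation=cv2.INTER_CUBIC)[:,:,::-1])
E
```

```text
clock: 39.35
tool_pos: [0.4948, 0.3662, 0.0117]
eef_rot: [0.547, -0.448, 0.448, -0.547]
contact_force: [0.3, -1.1, -0.6]
opening: 0.528
tool [0.4948 0.3663 0.0117] op 46.204059180688006 F [-0.5453 -0.0555  0.4269] t 39.4
fit [0.4929 0.367  0.2134] 0.114 surface n 89 phi med -14.523210115400811 [-24.6225  -5.4237]
cap n 24 phi -17.01078947607572
[158  71]
```

View pics/v11.png

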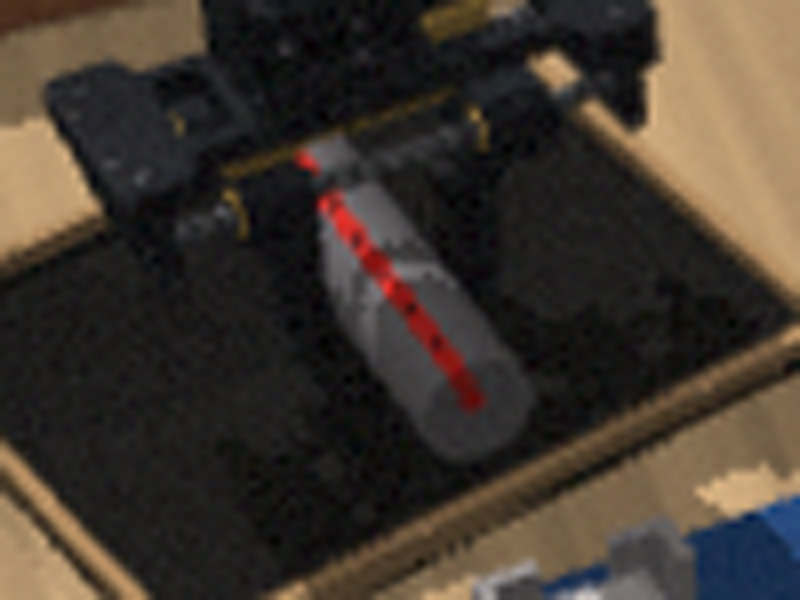

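The line is now about 14° short of vertical. Closing the jaws should add about 9°, so I push 2 mm more and then grip.

```bash
python3 -m handwheel '[[[0,0,0.001,0,0,0],[0,0,0.002,0,0,0],[0,0,0.002,0,0,0],[0,0,0.002,0,0,0]]]'
python3 ang2.py .003 .026 .2
python3 -m handwheel '[[[0,0,0,0,0,0],[0,0,0,0,0,0],[0,0,0,0,0,0],[0,0,0,0,0,0]]]' -1 15
python3 ang2.py 0 .026 .2
```

```text
clock: 39.78
tool_pos: [0.4971, 0.3667, 0.0118]
eef_rot: [-0.547, 0.448, -0.448, 0.547]
contact_force: [0.0, 1.1, -0.1]
opening: 0.522
tool [0.497  0.3667 0.0118] op 46.27231259443389 F [ 0.3551 -0.0307  0.54  ] t 39.8333
fit [0.4971 0.3678 0.1858] 0.107 surface n 92 phi med -10.51393473495211 [-19.8802  -0.8349]
cap n 21 phi -4.653555420444883
clock: 40.17
tool_pos: [0.4968, 0.3666, 0.0117]
eef_rot: [0.547, -0.448, 0.448, -0.547]
contact_force: [-0.4, 0.3, -0.6]
opening: 0.449
tool [0.4968 0.3666 0.0117] op 39.35283056514836 F [-0.0551 -0.615  -1.4226] t 40.2167
fit [0.4971 0.366  0.2178] 0.111 surface n 89 phi med -0.6150366334361896 [-9.9459 10.051 ]
cap n 19 phi -1.1231499706389374
```

Gripped with the line within about 1° of vertical. Lift and carry it to the saddles.

```bash
python3 -m handwheel '[[[0,0,0,0,0,0],[0,-0.02,0,0,0,0],[0,-0.06,0,0,0,0],[0,-0.1,0,0,0,0],[0,-0.11,0,0,0,0],[0,-0.11,0,0,0,0]]]' -1 35
python3 g.py 0.634 0.1535 0.12 7.9
```

```text
clock: 40.72
tool_pos: [0.4991, 0.3679, 0.1251]
eef_rot: [-0.545, 0.447, -0.449, 0.55]
contact_force: [0.2, 0.4, -2.3]
opening: 0.444
at [0.4991 0.3679 0.1251] jaw 11.39 t 40.72 F [ 0.2  0.4 -2.3] op 39.0
[0.2369, 0.005, 0.0898] [-0.0021, 0.0194, -0.001] rows 7.0
```

```bash
python3 -m handwheel '[[[0.035,0,0.013,0,0.005,0],[0.07,0,0.026,0,0.01,0],[0.105,0,0.04,0,0.015,0],[0.14,0,0.053,0,0.0195,0],[0.17,0,0.064,0,0.0195,0],[0.2,0,0.076,0,0.0195,0],[0.225,0,0.085,0,0.0195,0],[0.237,0,0.09,0,0.0195,0],[0.237,0,0.09,0,0.0195,0],[0.237,0,0.09,0,0.0195,0],[0.237,0,0.09,0,0.0195,0],[0.237,0,0.09,0,0.0195,0]]]'
python3 -m handwheel '[[[0,0,0,0,0,0],[0,0,0,0,0,0],[0,0,0,0,0,0]]]'
python3 ang2.py 0 .134 .138
python3 g.py 0.634 0.1535 0.06 7.9
```

```text
clock: 41.72
tool_pos: [0.6305, 0.1553, 0.1211]
eef_rot: [-0.534, 0.464, -0.462, 0.534]
contact_force: [0.5, -0.8, -2.6]
opening: 0.445
clock: 41.97
tool_pos: [0.6317, 0.1531, 0.1218]
eef_rot: [-0.533, 0.464, -0.464, 0.534]
contact_force: [0.4, -0.4, -1.5]
opening: 0.445
tool [0.6318 0.1528 0.1218] op 39.367371451844306 F [ 1.3254 -0.3441 -1.5451] t 42.0167
fit [0.6332 0.1557 0.15  ] 0.073 surface n 101 phi med -2.306655984853231 [-11.833    7.4219]
cap n 25 phi 1.1870777849994447
at [0.6318 0.1528 0.1218] jaw 7.94 t 42.02 F [ 1.3 -0.3 -1.5] op 39.4
[-0.0004, 0.0618, 0.0023] [-0.0, 0.0002, -0.0001] rows 2.0
```

```bash
python3 -m handwheel '[[[0,0.03,0.002,0,0,0],[0,0.055,0.002,0,0,0],[0,0.07,0.002,0,0,0],[0,0.082,0.002,0,0,0],[0,0.09,0.002,0,0,0],[0,0.094,0.002,0,0,0],[0,0.096,0.002,0,0,0],[0,0.096,0.002,0,0,0]]]'
python3 ang2.py 0 .039 .138
```

```text
clock: 42.68
tool_pos: [0.6344, 0.1525, 0.0261]
eef_rot: [-0.533, 0.464, -0.465, 0.533]
contact_force: [-0.1, -0.6, -1.6]
opening: 0.444
tool [0.6346 0.1525 0.0265] op 39.19176441468312 F [ 0.3134 -0.4829 -1.5387] t 42.7333
fit [0.6354 0.1539 0.1531] 0.067 surface n 100 phi med -1.1530701924036155 [-11.6207   8.4563]
cap n 20 phi 0.10375143686831793
```

```bash
python3 -m handwheel '[[[0,0.001,0,0,0,0],[0,0.002,0,0,0,0],[0,0.003,0,0,0,0],[0,0.003,0,0,0,0]]]'
python3 g.py 0.634 0.1535 0.0237 7.9
```

```text
clock: 43.07
tool_pos: [0.6357, 0.1527, 0.0239]
eef_rot: [-0.532, 0.464, -0.465, 0.534]
contact_force: [2.6, -0.0, 2.5]
opening: 0.445
at [0.6357 0.1527 0.0239] jaw 7.89 t 43.07 F [ 2.6 -0.   2.5] op 39.2
[-0.001, 0.0002, -0.0016] [-0.0012, -0.0001, -0.0001] rows 1.0
```

```bash
python3 -m handwheel '[[[0,0.0005,0.001,0,0,0],[0,0.001,0.0015,0,0,0],[0,0.001,0.0015,0,0,0]]]'
python3 g.py 0.634 0.1535 0.0237 7.9
```

```text
clock: 43.32
tool_pos: [0.6359, 0.1527, 0.0236]
eef_rot: [-0.533, 0.464, -0.465, 0.534]
contact_force: [-2.8, -0.1, 12.2]
opening: 0.445
at [0.6359 0.1527 0.0236] jaw 7.89 t 43.32 F [-2.8 -0.1 12.2] op 39.1
[-0.0011, -0.0001, -0.0018] [-0.0003, -0.0, -0.0001] rows 1.0
```

Seated on both flanks (12 N vertical). Release gently, lift and check.

```bash
python3 -m handwheel '[[[0,-0.001,-0.0005,0,0,0],[0,-0.001,-0.0005,0,0,0],[0,-0.001,-0.0005,0,0,0]]]'
python3 -m handwheel '[[[0,0,0,0,0,0],[0,0,0,0,0,0],[0,0,0,0,0,0],[0,0,0,0,0,0]]]' 0.35
python3 -m handwheel '[[[0,-0.02,0,0,0,0],[0,-0.05,0,0,0,0],[0,-0.09,0,0,0,0],[0,-0.13,0,0,0,0],[-0.04,-0.17,-0.02,0,0,0],[-0.08,-0.19,-0.04,0,0,0],[-0.12,-0.19,-0.06,0,0,0],[-0.16,-0.19,-0.08,0,0,0],[-0.2,-0.19,-0.1,0,0,0],[-0.24,-0.19,-0.1,0,0,0],[-0.28,-0.19,-0.1,0,0,0],[-0.3,-0.19,-0.1,0,0,0]]]'
cat > fin.py <<'E'
from bar import *;import ang2
a={c:snapshot(c) for c in('top','side')}
for cams in(('top','side'),('top',),('side',)): print(cams,barfit(a,[.634,.1535,.138],.038,cams))
ang2.run(a['side'],[.6344,.1536,.138],.038)
# line angle from the top view, axis taken from the cradle and from the fit
hsv=cv2.cvtColor(a['top'],cv2.COLOR_RGB2HSV).astype(int);red=(hsv[...,1]>110)&((hsv[...,0]<8)|(hsv[...,0]>172))&(hsv[...,2]>60)
p=barfit(a,[.634,.1535,.138],.038,('top',))[0];ex=np.array([np.cos(p[2]),np.sin(p[2])]);uv=proj('top',[p[0],p[1],.058]).astype(int);X=[]
for v,u in zip(*np.where(red[uv[1]-25:uv[1]+25,uv[0]-45:uv[0]+45])):
    X.append((at('top',u+uv[0]-45,v+uv[1]-25,.058)[:2]-p[:2]))
X=np.array(X);print('line offset across mm',(X@ex).mean()*1e3,'n',len(X),'along centre',(X@np.array([-ex[1],ex[0]])).min(),(X@np.array([-ex[1],ex[0]])).max())
cv2.imwrite('pics/fin.png',np.vstack([cv2.resize(a['top'][120:270,150:350],(400,300))[:, :],cv2.resize(a['side'][90:240,170:370],(400,300))])[:,:,::-1])
E
python3 fin.py
```

```text
clock: 43.57
tool_pos: [0.6359, 0.1527, 0.0236]
eef_rot: [-0.533, 0.464, -0.465, 0.534]
contact_force: [-0.6, 0.5, 7.7]
opening: 0.446
clock: 43.9
tool_pos: [0.6342, 0.1524, 0.0221]
eef_rot: [0.534, -0.465, 0.464, -0.533]
contact_force: [-0.8, -0.7, 0.1]
opening: 0.672
clock: 44.9
tool_pos: [0.4936, 0.4332, 0.2127]
eef_rot: [0.534, -0.465, 0.464, -0.533]
contact_force: [1.3, 1.2, -0.2]
opening: 0.677
('top', 'side') (array([0.6368, 0.1523, 0.1384]), np.float64(0.12238771410759194))
('top',) (array([0.6358, 0.152 , 0.1423]), np.float64(0.11740688962970929))
('side',) (array([0.6376, 0.152 , 0.1306]), np.float64(0.10752305759062997))
fit [0.6383 0.1528 0.1207] 0.133 surface n 147 phi med -6.022850777031902 [-15.0481   4.5111]
cap n 21 phi 4.983081570667565
line offset across mm -1.427096879949549 n 236 along centre -0.07598539098300512 0.07343001959479183
```

View pics/fin.png

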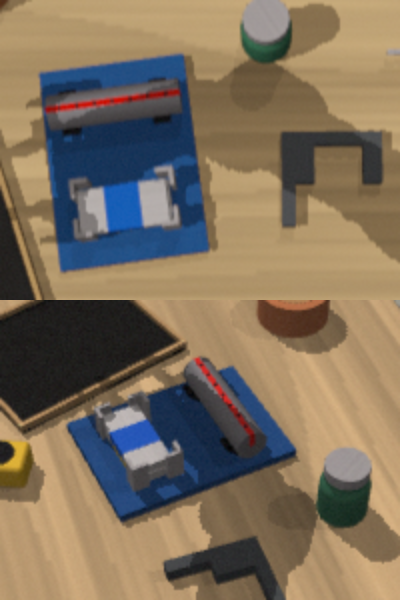

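The bar lies in both saddles with its red line on top, and blue sits on yellow in the nest. One more numeric check of the line, from the bar's silhouette between the saddles.

```bash
python3 - <<'E'
from bar import *
a=snapshot('top');th=.139;ex=np.array([np.cos(th),np.sin(th)]);ey=np.array([-ex[1],ex[0]]);C=np.array([.6344,.1532])
cam=np.array(get_calibration('top')['T'])[:3,3];hc=(C-cam[:2])@ex
xs=np.arange(-.04,.04,.0004);prof=[]
big=cv2.cvtColor(a,cv2.COLOR_RGB2HSV).astype(np.float32)
for x in xs:
    P=[proj('top',[*(C+ex*x+ey*y),.048]) for y in np.linspace(-.036,.036,40)]
    P=np.array(P,np.float32);rgb=cv2.remap(a.astype(np.float32),P[:,0],P[:,1],cv2.INTER_LINEAR).reshape(-1,3).mean(0);prof.append(rgb)
prof=np.array(prof);bl=prof[:,2]-prof[:,0];rd=prof[:,0]-prof[:,2]
w=np.clip(rd-10,0,None);xr=(w*xs).sum()/w.sum()
g=bl<(bl.max())*.5;i=np.where(g)[0];e0,e1=xs[i[0]],xs[i[-1]];print('edges at z=.048 plane mm',e0*1e3,e1*1e3,'line',xr*1e3)
# predict silhouettes/line for axis offset d and angle f
def pred(d,f):
    X=lambda x,z:(x-hc)*(cam[2]-.048)/(cam[2]-z)+hc
    t=np.linspace(0,2*np.pi,720);s=X(d+.02*np.sin(t),.038+.02*np.cos(t));return s.min(),s.max(),X(d+.02*np.sin(f),.038+.02*np.cos(f))
from scipy.optimize import least_squares
o=least_squares(lambda q:[pred(q[0],0)[0]-e0,pred(q[0],0)[1]-e1,pred(*q)[2]-xr],[0,0],x_scale=[.001,.1]);print('axis offset mm',o.x[0]*1e3,'phi deg',np.degrees(o.x[1]),'resid mm',o.fun*1e3)
print([(n,np.round(d['bbox']).tolist(),round(d['confidence'],2)) for n in('jar','tape_measure','screwdriver') for d in boxes_of(n,'top')[:1]],r.get_state()['clock'])
E
```

```text
edges at z=.048 plane mm -24.000000000000096 19.19999999999964 line 2.809424548844352
axis offset mm -5.124097607185 phi deg 29.894214499978794 resid mm [ 0.9959 -1.0055 -0.    ]
[('jar', [270.0, 119.0, 296.0, 152.0], 0.72), ('tape_measure', [182.0, 277.0, 218.0, 312.0], 0.68), ('screwdriver', [346.0, 142.0, 429.0, 154.0], 0.59)] 45.2
```

My silhouette model had the camera's side sign reversed. With the sign corrected, a vertical line should sit 5.2 mm from the silhouette centre, and the measured offset is 2.8 + 2.4 = 5.2 mm. The line is therefore within a degree or so of vertical and the bar axis within about 0.3 mm of the cradle. The neighbouring objects haven't moved. Handing in.

```bash
python3 -c "
from plant import job;print(job.finish_job())"
```

```text
the job is handed in; nothing more can be done
None
```

The jacket kit is packed and handed in at about 45 s on the robot's clock. No red plate or white bar was on the bench.

**Plates:** I slid yellow and then blue home into the squaring stop. For each one I nudged both free sides until they stopped solidly at 7–11 N, at the same position for both plates. Each plate rested there, then I gripped it and laid it in the nest, blue on top of yellow.

**Bar:** I rolled the grey bar about 150° between the fingers until its red line pointed up, then set it in both V saddles.

**Last checks:**
- **Plates:** The final picture shows both plates inside the four corner angles.
- **Line:** The checks disagreed slightly. Before release the angle was within about 1° of vertical. After release, silhouette fits that the dark saddles disturb gave −6° to +5°.
- **Line, profile check:** A separate profile check first gave 30° because I had a sign reversed. I corrected it by hand without re-running it, and it gave about 0°.
- **Bar centring:** By the hand-corrected check the bar is within about 0.3 mm of the saddle centre across the V. Along its length it may sit about 2 mm toward −y.
- **Other items:** The jar, tape measure and screwdriver are where they were, to within the detector's few pixels.
- **Not checked:** I did not check for a slackened grip or a knocked plate as such. The plates and the bar arrived where expected.

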